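# Clip the soil core tube and hold the loupe over it at focus

## Robot

A 6-joint arm with a two-finger parallel gripper is mounted at the origin on the work surface. World frame = base frame: x ahead of the robot, y to its left, z up, the work surface at z = 0. Lengths are in m, angles in degrees, forces in N, time in s.
With the tool pointing down it reaches from about 0.425 to 0.95 m from the base axis. Payload 3.5 kg.
Tool frame: the origin (TCP) lies midway between the tips of the shut fingers; the grasp point (between the pads) lies 19 mm behind it; y points along the fingers, x is the direction in which the jaws open and shut, and the axes are right-handed (so a half turn about y gives the same grasp; the last joint's range is limited). The gripper opens to 85 mm and grips with 20 to 120 N. Pads are 22 mm wide; open, the fingers measure 114 mm over their backs; the gripper's body (76 mm by 85 mm) begins 54 mm behind the grasp point. The pads swing forward as they close: fully open they stand 13 mm farther back than shut.
Start: joints at [-75.516, 16.404, 90.338, -0, 73.258, -8.594], TCP at [0.265, -0.621, 0.231] pointing down, gripper open.
Joint ranges: [-158.93, 158.93], [-51.34, 127.21], [12.03, 142.37], [-87.48, 267.48], [13.55, 161.25], [-162.69, 162.69]. Speed limits (degrees/s): [159.86, 159.86, 180, 180, 180, 180].

## Interface

Orientations are given as [roll, pitch, yaw] about the fixed x, y, z axes, in that order (R = Rz(yaw) Ry(pitch) Rx(roll)).
In Python, from cell import telemetry, cams, close_job gives the robot as it stands.
- The arm moves only by the tool step_arm, never from a script. Its argument "moves" is a list of rows, each an object with "slide": the shift along the world's x, y, z in cm, a list of three; "twist": the turn about the world's z in degrees; "fingers": the opening, from 0 (shut) to 1 (fully open). In form: [{"slide": [x, y, z], "twist": twist, "fingers": fingers}, ...]. A call has 1 to 10 rows; each row is the pose to reach, as a shift and turn from the pose measured when the call began; what a row does not reach only later rows make up. A row lasts 1/12 s, in which the tool goes at most 41.7 mm and 7.16 degrees, less where a joint would pass 70% of its speed; a pose out of reach is approached as far as the arm can. A call with a gripper value outside its range is refused whole. The fingers move at their own pace and stop on an object; "squeeze" is the grip in N (left out, the last holds). Time passes only in rows, so rows that repeat a pose let the fingers close. It gives the time, the measured TCP pose, the force and the opening at its end, in the units of the state.
- telemetry.sense(): the state, without advancing time (a new reading comes with each control period).
- cams.camera(name): name is "side" or "top"; returns a dict with "img" (384x512x3 uint8, blue, green, red), "depth" (384x512 float32, m along the optical axis (not along the pixel's ray), 0 where there is no reading), "intrinsics" (3x3 intrinsics, pixels), "k1" (the pictures are not rectified: a ray, as slopes to the right and down, at radius r is drawn at 1 + k1 r^2 times it, then the intrinsics apply), "extrinsics" (4x4, takes a point from world to camera coordinates). Camera axes: x right, y up, looking along -z (the intrinsics and any distortion apply to the point x, -y, -z); pixel columns grow to the right and rows downward; lengths in m; the calibration is good to about 2 mm. A picture is of the moment at which its call begins.
- close_job(): hands the job in, once; it reports no verdict.
The state is a dict: "time_s": time; "q": joint angles; "joint_velocities": joint speeds; "joint_efforts": joint torques, N m; "tcp_pos": TCP position; "tool_rot": TCP orientation; "ft_force": force on the tool from outside, world axes, zero at the start; "wrist_torque": the same for the moment, N m; "finger_gap": finger opening in m.
Only numpy, scipy, OpenCV 4.12 (cv2) and the standard library are available. Lean on these libraries where they do the work, as an engineer would, in place of code of your own. Each camera call takes 0.05 s, during which the arm holds its last target.

## Task

Take the sealed soil-core tube from its wooden rack and press it down past the sprung jaw of the reading stand until it lies fully home in the fork clip, centred lengthways, and let go of it. Then pick up the loupe and hold it still and level, lens over the middle of the tube, with the lens at the height of the brass pointer on the stand's post, touching nothing else. Finish while still holding the loupe there; do not shift the pointer or the other glassware.

Things in the scene. Friction and masses are not known exactly. Their poses are not given: they have to be found in the camera images.
- stand: Fixed reading stand. Origin on the bench under the clip's centre; z up, y along the clipped tube. Base plate 10 mm thick, x -48 to +48, y -88 to +148 mm. Grey fork pillars 12 mm thick at y = -46 and +46 mm (80 mm free between, nothing there above 23 mm); on their -x side fixed horns, tops flared outwards, 91 mm high; black jaw on +x. Steel post, 10 mm thick, 170 mm high, at y = +130 mm.
- seat (a point): Where the tube's middle lies when it is fully home in the clip: on the stand's z axis, 60 mm above the bench. The tube's length then runs along the stand's y (either end first).
- jaw (a joint): Black sprung jaw hinged low along the stand's y at x = +16, z = 15 mm; rad, 0 = shut (sprung to there), grows as its top swings to +x. Arms at y = -58 and +58 mm, each with a nose over the seat (reaching 2 mm from the centre line, 71 mm up) under a lead-in ramp up to 94 mm. The tube pressed straight down opens it to about 0.11 rad against 5 to 10 N; it snaps shut over the tube.
- mark (a point): Tip of the flat level brass pointer (8 mm wide, 3 mm thick) that sticks out 31 mm towards the stand's -y from a brass collar on the post, 99 mm in +y of the seat. Its height, 118 to 154 mm above the bench, differs each time and is the focal height for the lens. The collar slides stiffly; leave it.
- tube_mid (a point): Centre of the sealed glass tube holding a brown soil core, with a dark rubber end at each end: a plain round rod 16 mm in diameter, 160 mm long, 45 g, length along y of this frame. It starts lying level in the wooden rack, its axis 45 mm above the bench.
- tube_rack: Fixed low wooden rack on the bench for the tube, origin on the bench under its centre, tube along its y. Base 60 x 150 x 8 mm, two notched blocks 36 mm wide in x, 14 mm thick, at y = -56 and +56 mm, up to 46 mm high; free between them.
- handle_mid (a point): Centre of the loupe's black handle, where to grip it: straight bar 110 mm long in x of this frame, 18 mm wide in y, 16 mm thick in z; the lens is at the +x end. The loupe weighs 90 g, its centre of mass about 15 mm from here towards the lens. It starts lying flat on its rest, handle centre 40 mm above the bench.
- lens_mid (a point): Centre of the loupe's lens (middle of its thickness), 95 mm in +x from the handle's centre at the same height; z is square to the lens. The steel rim is 64 mm in outside diameter and 10 mm thick.
- loupe_rest: Fixed grey rest on the bench for the loupe, origin on the bench under the handle's centre, x towards the lens. Base 116 x 52 x 8 mm, two supports 10 mm thick, 36 mm wide, at x = -45 and +45 mm, with cheeks up to 39 mm high; free between them.
- flask: Bystander: conical glass flask 74 mm across, 102 mm high, origin at the centre of its underside. Leave it.
- beaker: Bystander: glass beaker 64 mm across, 75 mm high, origin at the centre of its underside. Leave it.
- reagent: Bystander: amber jar 50 mm across, 85 mm high, origin at the centre of its underside. Leave it.
Not all that is in view belongs to the job. There is more than one size of the part that bears handle_mid; the job needs the largest.

How it is judged (in metres and radians):
On the way, in this order (a step that is already met when the one before it is completed fails the run):
1. the tube, pressed down between the horns, pushes the sprung jaw open (value of joint jaw above 0.05 rad and contact force between tube and stand above 0.5 N and horizontal distance between tube_mid and seat below 0.025 m), for 0.04 s.
2. the tube lies home in the fork clip, the jaw shut over it, let go (x of tube_mid in the frame of stand between -0.005 and 0.005 m and y of tube_mid in the frame of stand between -0.012 and 0.012 m and z of tube_mid in the frame of stand between 0.056 and 0.064 m and angle between the y axis of tube_mid and the y axis of stand, either way round below 0.08 rad and value of joint jaw below 0.03 rad and contact force between tube and the fingers below 0.1 N), for 0.2 s.
At the end, for the whole second after the job is handed in: Tube at its seat within 5 mm across, 12 mm along, 4 mm in height, 0.08 rad; jaw shut (under 0.03 rad), tube let go. Lens within 8 mm of the pointer's height, 12 mm sideways of the tube's middle, level to 0.10 rad, still (20 mm/s, 0.15 rad/s), held by the fingers, clear of stand, tube and rest (all of step 2 and z of lens_mid in the frame of mark between -0.008 and 0.008 m and horizontal distance between lens_mid and tube_mid below 0.012 m and angle between lens_mid's own z axis and vertical below 0.1 rad and linear speed of loupe below 0.02 m/s and angular speed of loupe below 0.15 rad/s and contact force between loupe and the fingers above 0.5 N and contact force between loupe and stand below 0.1 N and contact force between loupe and tube below 0.1 N and contact force between loupe and loupe_rest below 0.1 N); the arm keeps its last pose, push and grip.
It fails at once if the pointer is shifted by more than 5 mm (distance of mark from where it was at the start of the episode above 0.005 m).
It fails at once if the flask is moved by more than 25 mm (distance of flask from where it was at the start of the episode above 0.025 m).
It fails at once if the beaker is moved by more than 25 mm (distance of beaker from where it was at the start of the episode above 0.025 m).
It fails at once if the reagent is moved by more than 25 mm (distance of reagent from where it was at the start of the episode above 0.025 m).
It also fails if it takes over 67 s, if anything falls off the work surface, if the arm or the gripper's body presses on something with over 40 N, if the wrist force passes 120 N, or if a joint passes its speed limit or range.

## Working session

There is one attempt and no reset: what is moved stays moved. The work goes in short steps, Python scripts to look and compute and a tool call to move; the robot and the scene stay as the last step left them, time stands still between calls to the robot, and variables do not carry over. Pictures are saved under pics/ and viewed, and the job is handed in when it is done.

Besides the shell and the picture viewer there is one more tool, called after ">>>" by a JSON object that holds its "fn" and its "kwargs", one argument or row to a line. step_arm: Moves the arm, as the interface text tells. Its arguments: {"type":"object","properties":{"moves":{"type":"array"},"squeeze":{"type":"number"}},"required":["moves"]}

```bash
ls; mkdir -p pics; cat > h.py <<'E'
import numpy as np, cv2
from cell import telemetry, cams
def grab(n):
    c=cams.camera(n); 
    return c
def world(c,u,v,d=None):
    K=np.array(c["intrinsics"]);E=np.array(c["extrinsics"]);k1=c["k1"]
    u=np.asarray(u,float);v=np.asarray(v,float)
    xd=(u-K[0,2])/K[0,0]; yd=(v-K[1,2])/K[1,1]
    x,y=xd.copy(),yd.copy()
    for _ in range(20):
        s=1+k1*(x*x+y*y); x=xd/s;y=yd/s
    d=np.ones_like(x) if d is None else d
    P=np.stack([x*d,-y*d,-d*np.ones_like(x)],-1)
    R=E[:3,:3];t=E[:3,3]
    return (P-t)@R
def center(c):
    E=np.array(c["extrinsics"]);return -E[:3,:3].T@E[:3,3]
def proj(c,p):
    K=np.array(c["intrinsics"]);E=np.array(c["extrinsics"]);p=np.atleast_2d(p)
    q=p@E[:3,:3].T+E[:3,3]
    x=q[:,0]/-q[:,2];y=-q[:,1]/-q[:,2];s=1+c["k1"]*(x*x+y*y)
    return np.stack([K[0,0]*x*s+K[0,2],K[1,1]*y*s+K[1,2]],-1)
def cloud(c):
    H,W=c["depth"].shape
    u,v=np.meshgrid(np.arange(W),np.arange(H))
    return world(c,u,v,c["depth"])
E
python3 - <<'E'
from h import *
import pickle
d={}
for n in("side","top"):
    c=grab(n); d[n]=c
    print(n,c["intrinsics"],c["k1"],np.round(c["extrinsics"],3),center(c))
    cv2.imwrite(f"pics/{n}0.png",cv2.resize(c["img"],(800,600),interpolation=cv2.INTER_CUBIC))
pickle.dump(d,open("d0.pkl","wb"))
print(telemetry.sense())
E
```

```text
pics
side [[356.70225829   0.         256.69442811]
 [  0.         356.70225829 187.31005564]
 [  0.           0.           1.        ]] -0.09891841038013896 [[-0.848 -0.531  0.006  0.498]
 [ 0.341 -0.534  0.774 -0.251]
 [-0.407  0.658  0.634 -0.975]
 [ 0.     0.     0.     1.   ]] [0.11085282 0.77113623 0.80871841]
top [[424.85977045   0.         256.95562705]
 [  0.         424.85977045 190.00072251]
 [  0.           0.           1.        ]] -0.12732878849002838 [[-1.000e-03 -1.000e+00  2.000e-03  6.700e-02]
 [ 9.760e-01 -1.000e-03  2.170e-01 -5.830e-01]
 [-2.170e-01  2.000e-03  9.760e-01 -1.139e+00]
 [ 0.000e+00  0.000e+00  0.000e+00  1.000e+00]] [0.32113821 0.06938427 1.23827636]
{'time_s': 0.1, 'q': array([-7.55160192e+01,  1.64509482e+01,  9.04154253e+01, -7.62976092e-04,
        7.32596645e+01, -8.59350483e+00]), 'joint_velocities': array([-0.09637294, -0.11355617, -0.1844109 , -0.15678545,  0.02582485,
        0.00120581]), 'joint_efforts': array([ 1.18051794e-03, -4.07292116e+01, -2.93698096e+01, -1.14632157e-04,
        3.38980928e-03,  3.69627358e-06]), 'tcp_pos': array([ 0.26446376, -0.62037533,  0.23004594]), 'tool_rot': array([-89.98188894,   0.12473203, -66.92227408]), 'ft_force': array([ 0.15963258, -0.52038851,  0.35026274]), 'wrist_torque': array([ 0.01390726,  0.00034316, -0.05207635]), 'finger_gap': 0.08546993106344568}
```

View pics/side0.png

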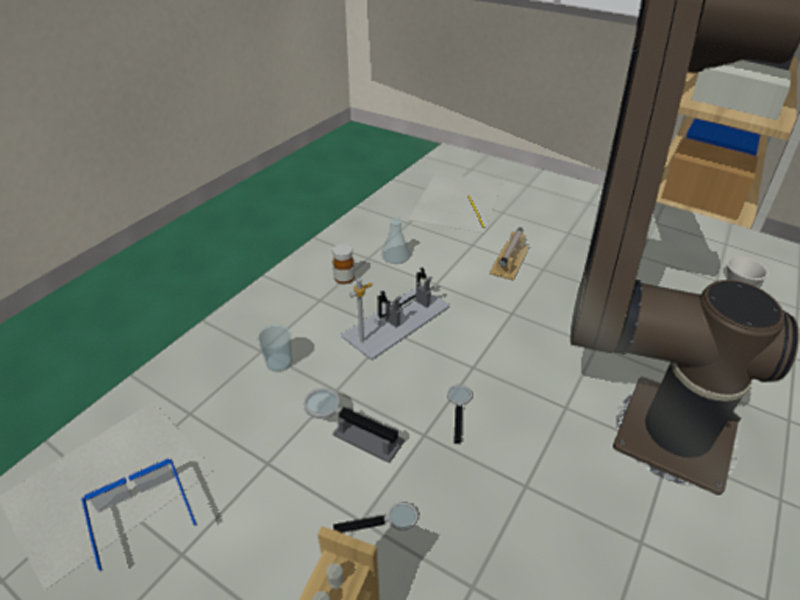

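View pics/top0.png

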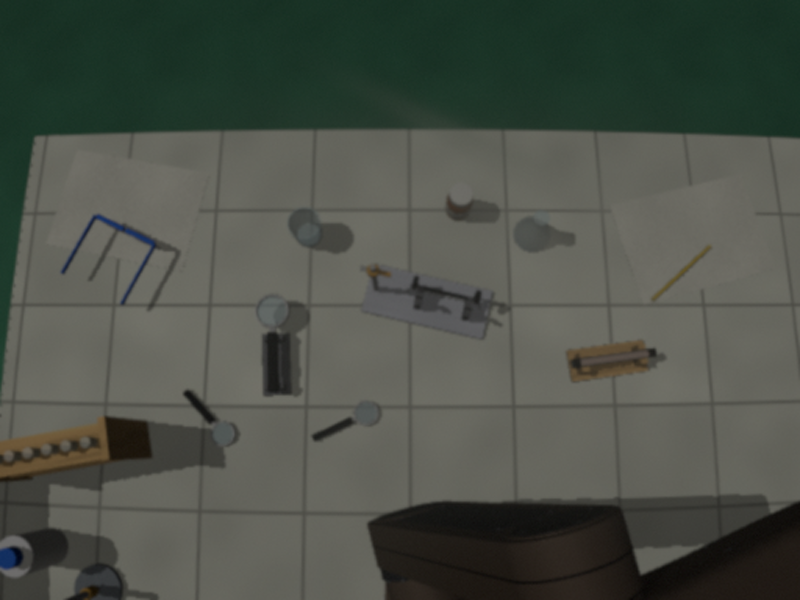

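The side view shows the stand at about (395,320), tube rack (510,255), the loupe on its rest (365,425), beaker (275,348), reagent jar (343,263) and flask (397,240). The top view shows the same, plus two smaller loupes at (215,420) and (345,420). The largest is the one on the rest at (275,355).

```bash
python3 - <<'E'
from h import *
import pickle
d=pickle.load(open("d0.pkl","rb"))
def crop(n,u0,v0,w,h,s,name):
    im=d[n]["img"][v0:v0+h,u0:u0+w].astype(float); im=np.clip(im*(2 if n=="top" else 1),0,255).astype(np.uint8)
    cv2.imwrite("pics/"+name,cv2.resize(im,None,fx=s,fy=s,interpolation=cv2.INTER_CUBIC))
crop("top",215,155,120,75,6.5,"t_stand.png")
crop("top",350,205,85,50,8,"t_rack.png")
crop("top",150,180,60,80,7,"t_loupe.png")
crop("side",205,165,100,75,7.5,"s_stand.png")
crop("side",185,235,90,70,8,"s_loupe.png")
crop("side",300,135,60,50,9,"s_rack.png")
E
python3 - <<'E'
import cv2,numpy as np
def hs(a,b,o):
    A=cv2.imread('pics/'+a);B=cv2.imread('pics/'+b);h=max(A.shape[0],B.shape[0])
    print(a,A.shape,B.shape)
E
```

```text
(no output)
```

View pics/t_stand.png

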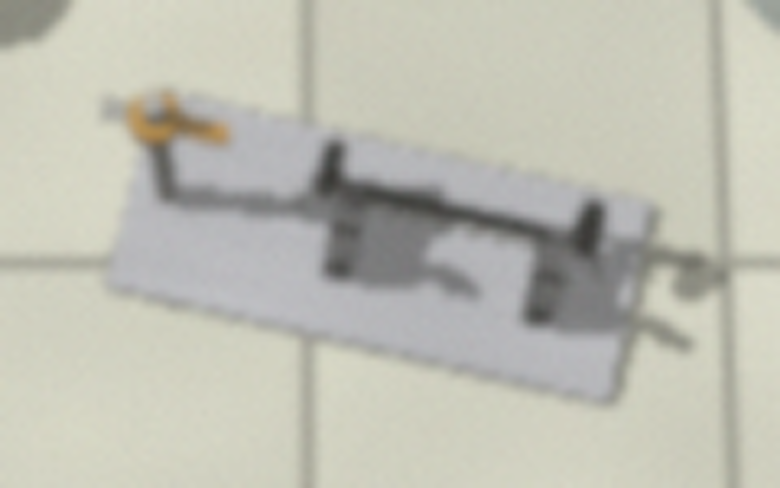

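View pics/s_stand.png

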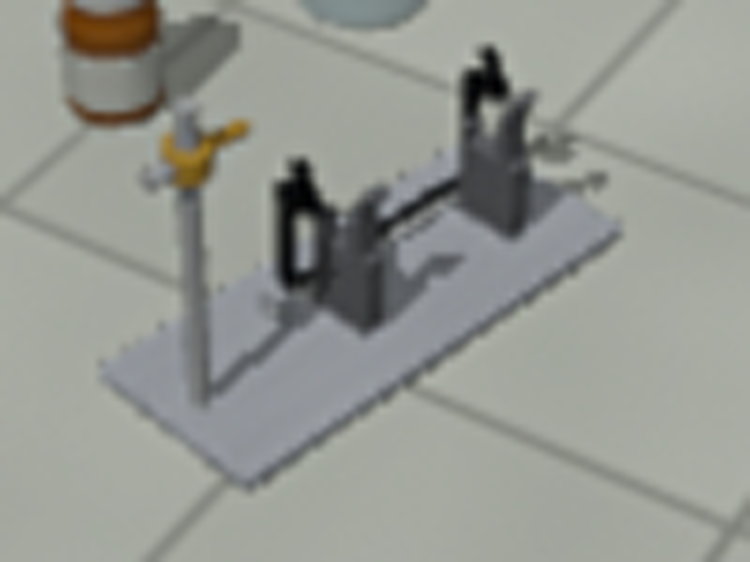

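View pics/t_rack.png

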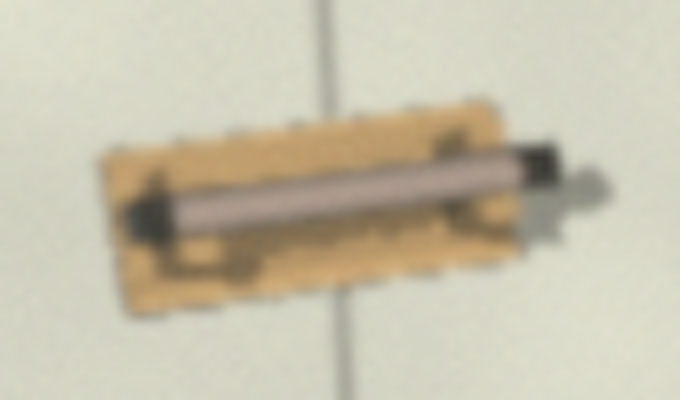

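View pics/s_rack.png

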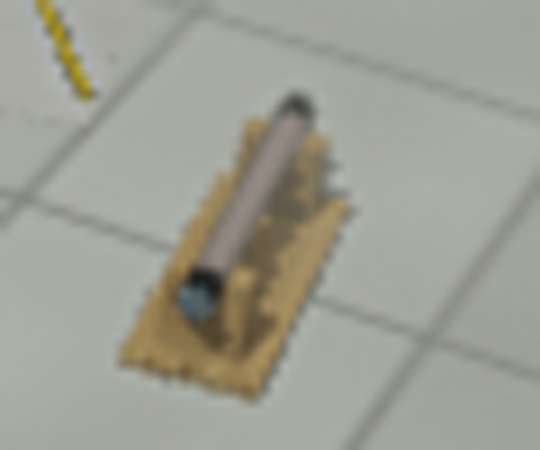

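View pics/t_loupe.png

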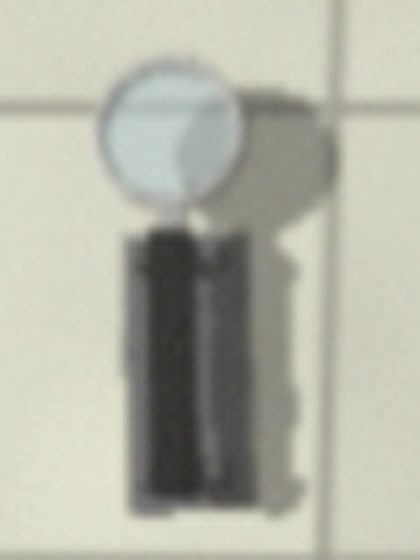

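View pics/s_loupe.png

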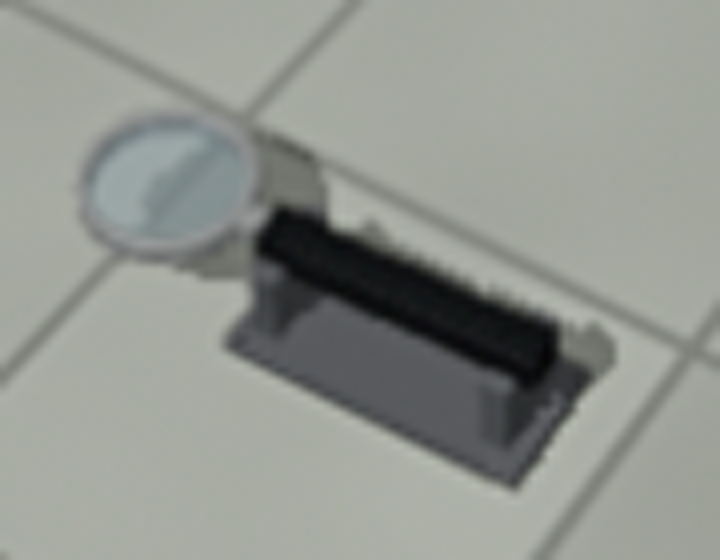

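```bash
python3 - <<'E'
from h import *
import pickle
d=pickle.load(open("d0.pkl","rb"))
def px(n,u0,v0,s,pts): 
    p=np.array(pts,float); return (p+.5)/s-.5+np.array([u0,v0])
def on(c,uv,z):
    C=center(c);W=world(c,uv[:,0],uv[:,1]);D=W-C;t=(z-C[2])/D[:,2];return C+D*t[:,None]
def tri(a,ua,b,ub):
    out=[]
    for p,q in zip(ua,ub):
        C1,C2=center(a),center(b);d1=world(a,*p)-C1;d2=world(b,*q)-C2
        d1/=np.linalg.norm(d1);d2/=np.linalg.norm(d2)
        A=np.stack([d1,-d2],1);s=np.linalg.lstsq(A,C2-C1,rcond=None)[0]
        P,Q=C1+s[0]*d1,C2+s[1]*d2;out.append(np.r_[(P+Q)/2,np.linalg.norm(P-Q)])
    return np.array(out)
T,S=d["top"],d["side"]
np.set_printoptions(precision=4,suppress=True)
ct=px("top",215,155,6.5,[(108,290),(612,402),(655,205)])
cs=px("side",205,165,7.5,[(248,485),(618,230),(100,370)])
print("top plate (-48,148),(-48,-88),(48,-88)",on(T,ct,.01));print("side plate (-48,148),(-48,-88),(48,148)",on(S,cs,.01))
print("tri",tri(T,ct[:2],S,cs[:2]))
# pointer tip
print("tip",tri(T,px("",215,155,6.5,[(226,133)]),S,px("",205,165,7.5,[(246,127)])))
# rack base top
rt=px("",350,205,8,[(103,155),(128,315),(522,258),(498,103)]);print("rack top",on(T,rt,.008))
rs=px("",300,135,9,[(122,360),(258,398),(350,208)]);print("rack side",on(S,rs,.008))
tt=px("",350,205,8,[(140,218),(540,165)]);print("tube ends top cam",on(T,tt,.045))
print("tube tri",tri(T,tt,S,px("",300,135,9,[(200,283),(296,103)])))
# loupe
lt=px("",150,180,7,[(172,132),(173,235),(175,495)]);print("loupe lens,handle ends",on(T,lt,.04),on(T,lt[1:],.048))
print("lens tri",tri(T,lt[:1],S,px("",185,235,8,[(168,184)])))
for n in d:
    X=cloud(d[n]);Z=X[...,2];print(n,(d[n]["depth"]==0).mean(),np.nanstd(Z[(abs(Z)<.02)]),np.median(Z[abs(Z)<.02]))
E
```

```text
top plate (-48,148),(-48,-88),(48,-88) [[ 0.567   0.1427  0.01  ]
 [ 0.5153 -0.0849  0.01  ]
 [ 0.6064 -0.1071  0.01  ]]
side plate (-48,148),(-48,-88),(48,148) [[ 0.5651  0.1471  0.01  ]
 [ 0.5131 -0.0776  0.01  ]
 [ 0.6578  0.1248  0.01  ]]
tri [[ 0.568   0.143   0.0047  0.    ]
 [ 0.5167 -0.0858  0.0023  0.0005]]
tip [[0.6049 0.0866 0.1415 0.0031]]
rack top [[ 0.4926 -0.2435  0.008 ]
 [ 0.4337 -0.2499  0.008 ]
 [ 0.453  -0.3997  0.008 ]
 [ 0.511  -0.3947  0.008 ]]
rack side [[ 0.4879 -0.2364  0.008 ]
 [ 0.4299 -0.2432  0.008 ]
 [ 0.4496 -0.3927  0.008 ]]
tube ends top cam [[ 0.4648 -0.2464  0.045 ]
 [ 0.4826 -0.3948  0.045 ]]
tube tri [[ 0.4631 -0.2447  0.0521  0.0016]
 [ 0.4816 -0.392   0.0521  0.    ]]
loupe lens,handle ends [[0.5633 0.3061 0.04  ]
 [0.5202 0.304  0.04  ]
 [0.414  0.2993 0.04  ]] [[0.5189 0.3024 0.048 ]
 [0.4134 0.2978 0.048 ]]
lens tri [[0.5632 0.3062 0.038  0.0011]]
side 0.004018147786458333 0.003433326629877996 -0.00025266264996684723
top 0.0038706461588541665 0.0031402045750642095 0.0006063587722644661
```

```bash
cat >> h.py <<'E'
def rect(c,z,x0,x1,y0,y1,r=0.001):
    # rows: x decreasing, cols: y decreasing (like the top view)
    xs=np.arange(x1,x0,-r);ys=np.arange(y1,y0,-r)
    Y,X=np.meshgrid(ys,xs)
    p=proj(c,np.stack([X,Y,np.full_like(X,z)],-1).reshape(-1,3)).astype(np.float32).reshape(X.shape+(2,))
    return cv2.remap(c["img"],p[...,0],p[...,1],cv2.INTER_CUBIC)
E
python3 - <<'E'
from h import *
import pickle
d=pickle.load(open("d0.pkl","rb"))
g=[]
for n in("top","side"):
    im=rect(d[n],0,.35,.85,-.45,.4); a=cv2.cvtColor(im,cv2.COLOR_BGR2GRAY).astype(np.float32); g.append(a)
a,b=g
hp=lambda a:a/cv2.GaussianBlur(a,(0,0),15)-1
A,B=[np.where(abs(hp(x))<.35,hp(x),0).astype(np.float32) for x in g]
o=np.clip(128+np.dstack([A*0,A,B])*500,0,255).astype(np.uint8)
cv2.imwrite("pics/rect0.png",cv2.resize(o,(800,470)))
E
```

```text
(no output)
```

View pics/rect0.png

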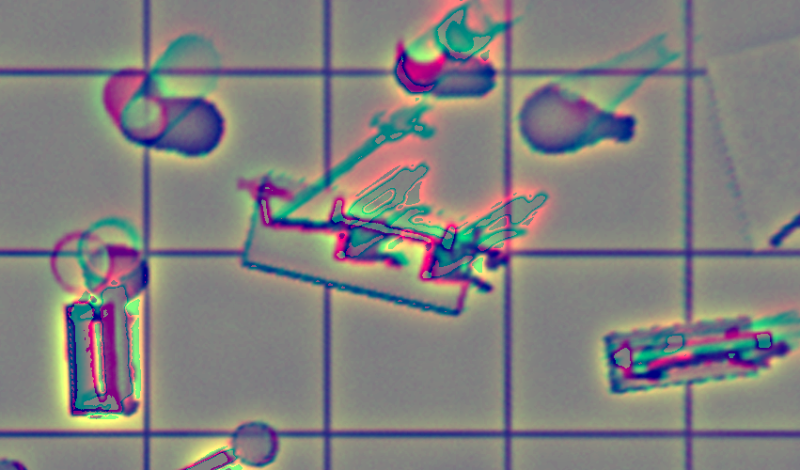

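```bash
cat >> h.py <<'E'
def pose(x,y,yawdeg,z=0):
    a=np.radians(yawdeg);return lambda P:np.asarray(P,float)@np.array([[np.cos(a),np.sin(a),0],[-np.sin(a),np.cos(a),0],[0,0,1]])+[x,y,z]
def box(x0,x1,y0,y1,z0,z1):
    V=[(x,y,z) for x in(x0,x1) for y in(y0,y1) for z in(z0,z1)]
    return [(V[i],V[j]) for i in range(8) for j in range(i) if bin(i^j).count("1")==1]
def circ(cx,cy,z,r,n=40,ax='z'):
    t=np.linspace(0,2*np.pi,n+1);
    P=np.stack([cx+r*np.cos(t),cy+r*np.sin(t),0*t+z],-1) if ax=='z' else np.stack([cx+r*np.cos(t),cy+0*t,z+r*np.sin(t)],-1)
    return [(P[i],P[i+1]) for i in range(n)]
mm=.001
def stand(tipz=.1415):
    return box(-.048,.048,-.088,.148,0,.01)+box(-.005,.005,.125,.135,.01,.17)+[((0,.099,tipz),(0,.13,tipz)),((-.004,.099,tipz),(.004,.099,tipz))]+[((0,-.08,.06),(0,.08,.06)),((-.02,-.046,.091),(0,-.046,.091)),((-.02,.046,.091),(0,.046,.091))]
rack=box(-.03,.03,-.075,.075,0,.008)+box(-.018,.018,-.063,-.049,.008,.046)+box(-.018,.018,.049,.063,.008,.046)
tube=circ(0,-.08,.045,.008,ax='y')+circ(0,.08,.045,.008,ax='y')+[((s,-.08,.045),(s,.08,.045)) for s in(-.008,.008)]
rest=box(-.058,.058,-.026,.026,0,.008)
loupe=box(-.055,.055,-.009,.009,.032,.048)+circ(.095,0,.045,.032)+circ(.095,0,.035,.032)
def overlay(c,items,u0,v0,w,h,s,name,gain=1):
    im=np.clip(c["img"][v0:v0+h,u0:u0+w].astype(float)*gain,0,255).astype(np.uint8)
    im=cv2.resize(im,None,fx=s,fy=s,interpolation=cv2.INTER_CUBIC)
    for f,segs,col in items:
        for a,b in segs:
            q=(proj(c,f(np.array([a,b])))-[u0,v0]+.5)*s-.5
            cv2.line(im,*[tuple(int(round(k*8)) for k in r) for r in q],col,1,cv2.LINE_AA,3)
    cv2.imwrite("pics/"+name,im)
E
cat > ov.py <<'E'
from h import *
import pickle,sys,json
d=pickle.load(open("d0.pkl","rb"));T,S=d["top"],d["side"]
k=sys.argv[1]
P=json.load(open("poses.json"))
st=[(pose(*P["stand"]),stand(P["tipz"]),(0,0,255))]
rk=[(pose(*P["rack"]),rack,(0,0,255)),(pose(*P["tube"]),tube,(255,0,0))]
lp=[(pose(*P["rest"]),rest,(0,0,255)),(pose(*P["loupe"]),loupe,(255,0,0))]
def pair(it,a,b,name):
    overlay(T,it,*a,"_a.png",2);overlay(S,it,*b,"_b.png")
    A,B=cv2.imread("pics/_a.png"),cv2.imread("pics/_b.png")
    h=max(A.shape[0],B.shape[0]);pad=lambda I:cv2.copyMakeBorder(I,0,h-I.shape[0],0,0,cv2.BORDER_CONSTANT)
    cv2.imwrite("pics/"+name,np.hstack([pad(A),pad(B)]))
pair(rk,(350,205,85,55,4.7),(300,135,60,50,6.6),f"ov_rack{k}.png")
pair(lp,(150,180,60,80,5.5),(185,235,90,70,5),f"ov_loupe{k}.png")
overlay(T,st,215,155,120,75,6.5,f"ov_standT{k}.png",2);overlay(S,st,205,165,100,75,7.5,f"ov_standS{k}.png")
E
cat > poses.json <<'E'
{"stand":[0.5826,-0.0112,-12.64],"tipz":0.1415,"rack":[0.471,-0.320,6.8],"tube":[0.4735,-0.3195,6.84],"rest":[0.466,0.302,2.5],"loupe":[0.4665,0.3017,2.5]}
E
python3 ov.py 1
```

```text
(no output)
```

View pics/ov_rack1.png

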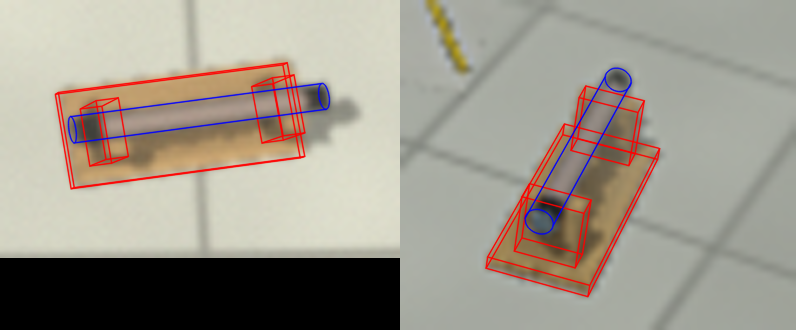

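View pics/ov_loupe1.png

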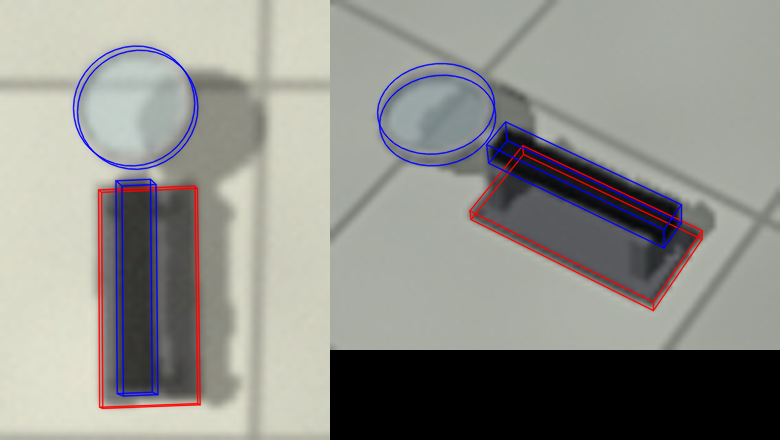

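View pics/ov_standT1.png

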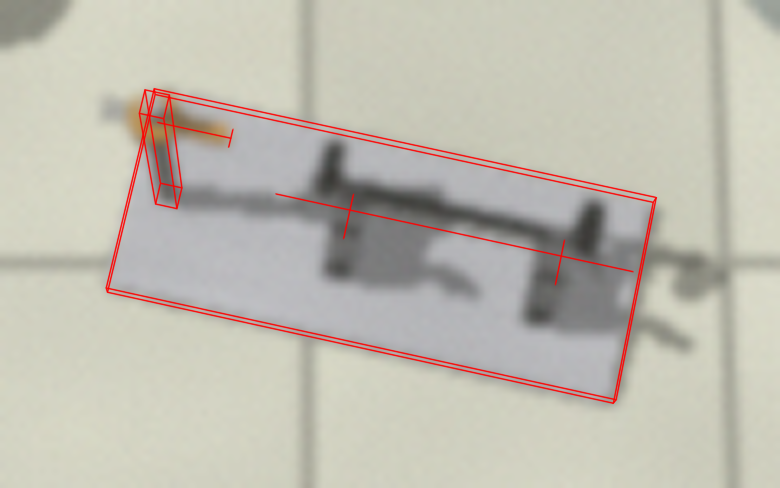

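View pics/ov_standS1.png

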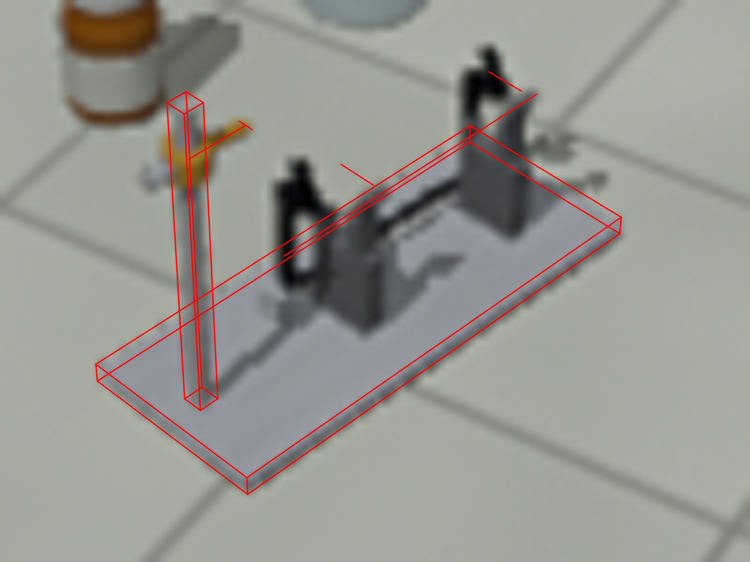

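The wireframes at my estimated poses fit both views to about 1 px:

| Item | x (m) | y (m) | yaw or height |
|---|---|---|---|
| Tube | 0.4735 | -0.3195 | 6.8° |
| Stand | 0.5826 | -0.0112 | -12.6° |
| Loupe handle | 0.4665 | 0.302 | 2.5° |
| Pointer tip | 0.605 | 0.086 | z about 0.1415 |

Now I'll move over the tube.

>>> {"fn": "step_arm", "kwargs": {
  "moves": [
    {"slide": [2.1,3,-0.6],"twist": 7,"fingers": 1},
    {"slide": [4.2,6,-1.2],"twist": 14,"fingers": 1},
    {"slide": [6.3,9,-1.8],"twist": 21,"fingers": 1},
    {"slide": [8.4,12,-2.4],"twist": 28,"fingers": 1},
    {"slide": [10.5,15,-3],"twist": 35,"fingers": 1},
    {"slide": [12.6,18,-4],"twist": 42,"fingers": 1},
    {"slide": [14.7,21.1,-5],"twist": 49,"fingers": 1},
    {"slide": [16.8,24.1,-6],"twist": 56,"fingers": 1},
    {"slide": [18.9,27.1,-7],"twist": 63,"fingers": 1},
    {"slide": [20.9,30.1,-8],"twist": 70,"fingers": 1}
  ]
}}

```text
time_s: 0.93
tcp_pos: [0.474, -0.3175, 0.1492]
tool_rot: [-90.0, 0.1, 3.4]
ft_force: [0.9, 0.6, 0.7]
finger_gap: 0.0851
```

>>> {"fn": "step_arm", "kwargs": {
  "moves": [
    {"slide": [0,0,0],"twist": 3.8,"fingers": 1},
    {"slide": [0,0,0],"twist": 3.8,"fingers": 1},
    {"slide": [0,0,0],"twist": 3.8,"fingers": 1}
  ]
}}

```text
time_s: 1.18
tcp_pos: [0.474, -0.3171, 0.1488]
tool_rot: [-89.9, 0.2, 7.2]
ft_force: [0.1, 0.0, -0.1]
finger_gap: 0.0854
```

```bash
python3 - <<'E'
from h import *
s=telemetry.sense();print(s)
for n in("side","top"):
    c=grab(n)
    cv2.imwrite(f"pics/{n}1.png",cv2.resize(np.clip(c["img"].astype(float)*(2 if n=="top" else 1),0,255).astype(np.uint8),(800,600),interpolation=cv2.INTER_CUBIC))
E
```

```text
{'time_s': 1.1833, 'q': array([-43.93160715,   8.13521394, 109.14476518,  -0.1139568 ,
        62.87712241, -51.04282815]), 'joint_velocities': array([-1.53064212, -0.42112384, -1.07235562, -0.04255064, -0.03561895,
        0.30367521]), 'joint_efforts': array([ 8.28934573e-01, -3.23233759e+01, -2.64179027e+01,  2.85907992e-02,
        3.00987123e-02, -4.47030750e-02]), 'tcp_pos': array([ 0.47399263, -0.31714387,  0.14883546]), 'tool_rot': array([-89.94147955,   0.17756358,   7.16340368]), 'ft_force': array([ 0.05894951,  0.04251077, -0.11818764]), 'wrist_torque': array([-0.01833027,  0.03113778, -0.06063703]), 'finger_gap': 0.08539077193606032}
```

View pics/side1.png

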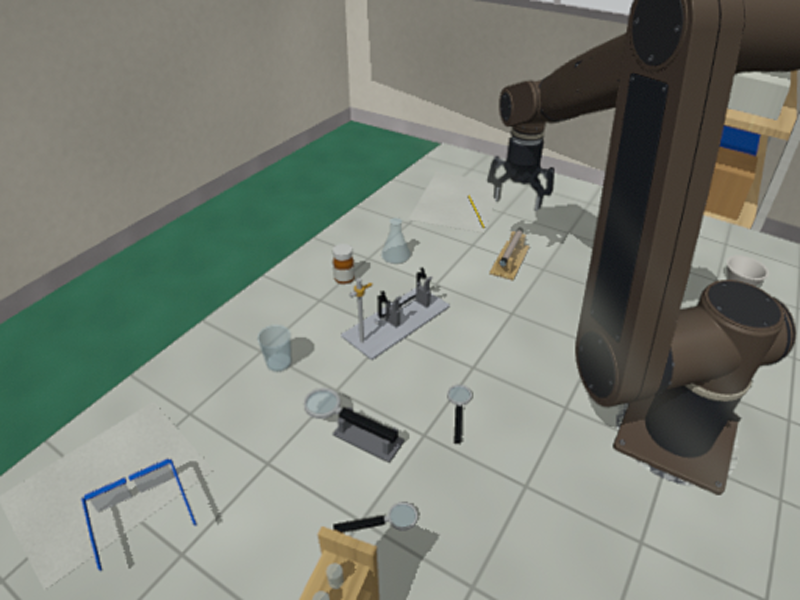

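View pics/top1.png

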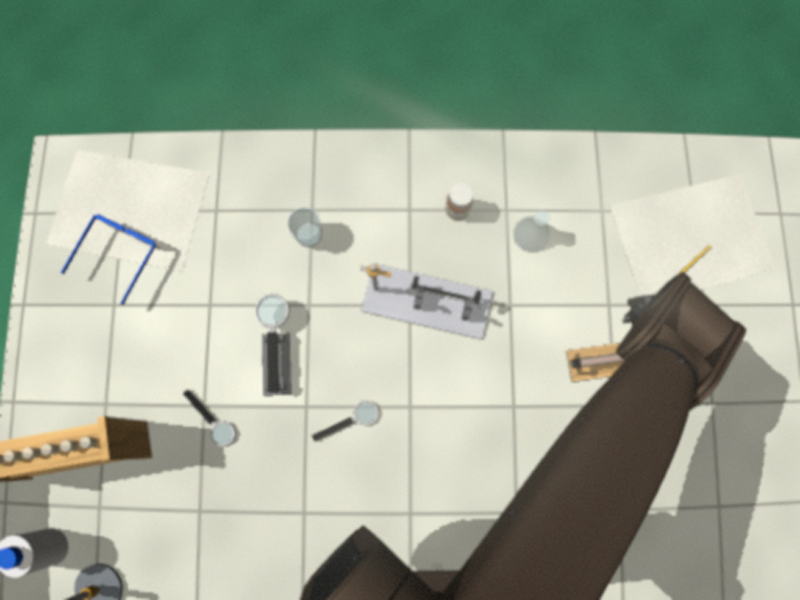

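The gripper hangs over the rack in the side view, with finger tips near (495,195) and (540,205) and the tube at (512,250). I'll check that the TCP projects between the fingers before going down.

```bash
python3 - <<'E'
from h import *
s=telemetry.sense();t=s["tcp_pos"]
c=grab("side")
P=[t,t+[0,0,-.123],t+[0,0,.0]+np.array([np.cos(np.radians(7)),np.sin(np.radians(7)),0])*.045,t-np.array([np.cos(np.radians(7)),np.sin(np.radians(7)),0])*.045]
q=proj(c,np.array(P));print(q)
u0,v0,s_=295,80,7
im=cv2.resize(c["img"][v0:v0+100,u0:u0+80],None,fx=6,fy=6,interpolation=cv2.INTER_CUBIC)
for k in q: cv2.circle(im,tuple(int(round(v)) for v in (k-[u0,v0]+.5)*6),3,(0,0,255),1)
cv2.imwrite("pics/tcp1.png",im)
E
```

```text
[[330.30209309 133.13662618]
 [326.03455254 160.96991295]
 [318.39957066 130.33086355]
 [342.43126171 136.01368937]]
```

View pics/tcp1.png

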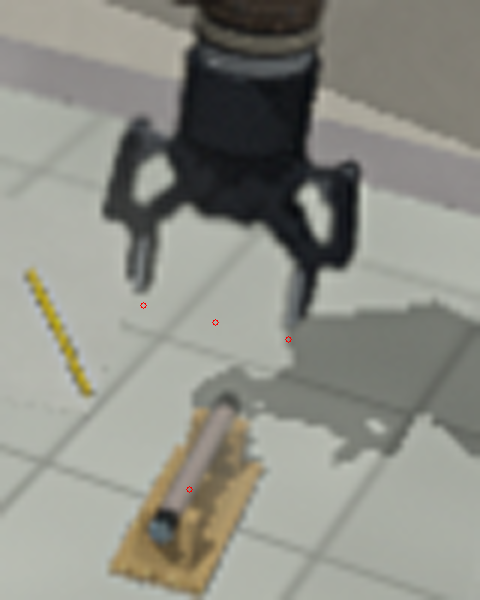

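>>> {"fn": "step_arm", "kwargs": {
  "moves": [
    {"slide": [0,-0.2,-3],"twist": 0,"fingers": 1},
    {"slide": [0,-0.2,-6],"twist": 0,"fingers": 1},
    {"slide": [0,-0.2,-9],"twist": 0,"fingers": 1},
    {"slide": [0,-0.2,-11],"twist": 0,"fingers": 1},
    {"slide": [0,-0.2,-12.2],"twist": 0,"fingers": 1},
    {"slide": [0,-0.2,-12.2],"twist": 0,"fingers": 1},
    {"slide": [0,-0.2,-12.2],"twist": 0,"fingers": 1}
  ]
}}

```text
time_s: 1.92
tcp_pos: [0.4736, -0.3215, 0.028]
tool_rot: [-90.0, 0.1, 7.0]
ft_force: [-0.1, -0.3, -0.9]
finger_gap: 0.0856
```

>>> {"fn": "step_arm", "kwargs": {
  "moves": [
    {"slide": [0,0,0],"twist": 0,"fingers": 0},
    {"slide": [0,0,0],"twist": 0,"fingers": 0},
    {"slide": [0,0,0],"twist": 0,"fingers": 0},
    {"slide": [0,0,0],"twist": 0,"fingers": 0},
    {"slide": [0,0,0],"twist": 0,"fingers": 0},
    {"slide": [0,0,0],"twist": 0,"fingers": 0},
    {"slide": [0,0,0],"twist": 0,"fingers": 0},
    {"slide": [0,0,0],"twist": 0,"fingers": 0}
  ],
  "squeeze": 45
}}

```text
time_s: 2.58
tcp_pos: [0.4733, -0.3217, 0.0286]
tool_rot: [-90.0, 0.2, 7.0]
ft_force: [-3.9, 1.0, 6.5]
finger_gap: 0.0145
```

>>> {"fn": "step_arm", "kwargs": {
  "moves": [
    {"slide": [0,0,0.5],"twist": 0,"fingers": 0},
    {"slide": [0,0,1.5],"twist": 0,"fingers": 0},
    {"slide": [0,0,3],"twist": 0,"fingers": 0},
    {"slide": [0,0,5],"twist": 0,"fingers": 0},
    {"slide": [0,0,7.5],"twist": 0,"fingers": 0},
    {"slide": [0,0,10],"twist": 0,"fingers": 0},
    {"slide": [0,0,12],"twist": 0,"fingers": 0},
    {"slide": [0,0,13.5],"twist": 0,"fingers": 0},
    {"slide": [0,0,13.5],"twist": 0,"fingers": 0},
    {"slide": [0,0,13.5],"twist": 0,"fingers": 0}
  ]
}}

```text
time_s: 3.42
tcp_pos: [0.4739, -0.322, 0.1648]
tool_rot: [-90.1, 0.1, 7.0]
ft_force: [-0.5, 0.3, -1.2]
finger_gap: 0.014
```

```bash
python3 - <<'E'
from h import *
import pickle
s=telemetry.sense();t=s["tcp_pos"];print(s["ft_force"],s["wrist_torque"],t,s["finger_gap"])
c=grab("side");ct=grab("top");pickle.dump({"side":c,"top":ct},open("d2.pkl","wb"))
overlay(c,[(pose(t[0],t[1],s["tool_rot"][2],t[2]+.019-.045),tube,(0,0,255))],275,70,110,100,6,"lift.png")
E
```

```text
[-0.4640452   0.31067615 -1.15352158] [ 0.03856589 -0.06711662 -0.05697314] [ 0.47394895 -0.32197159  0.16478132] 0.01400404236443429
```

View pics/lift.png

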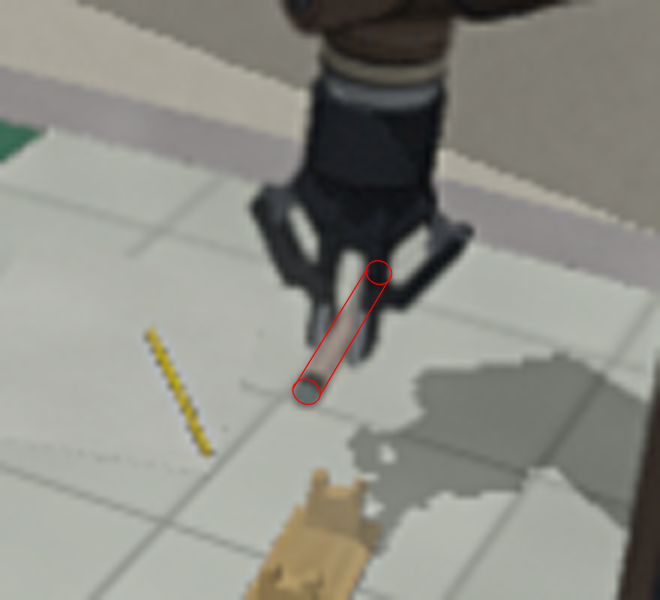

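The tube is gripped level. The overlay matches its ends at (378,272) and (306,390) in the crop. I'll carry it over the stand, high enough to clear the post.

>>> {"fn": "step_arm", "kwargs": {
  "moves": [
    {"slide": [0.5,1.4,1.5],"twist": -2,"fingers": 0},
    {"slide": [1.7,4.8,3],"twist": -5,"fingers": 0},
    {"slide": [2.9,8.2,4],"twist": -8,"fingers": 0},
    {"slide": [4.1,11.6,4.5],"twist": -11,"fingers": 0},
    {"slide": [5.3,15,4.5],"twist": -14,"fingers": 0},
    {"slide": [6.5,18.5,4.5],"twist": -17,"fingers": 0},
    {"slide": [7.7,22,4.5],"twist": -19.6,"fingers": 0},
    {"slide": [8.9,25.5,4.5],"twist": -19.6,"fingers": 0},
    {"slide": [10,28.6,4.5],"twist": -19.6,"fingers": 0},
    {"slide": [10.8,30.9,4.5],"twist": -19.6,"fingers": 0}
  ]
}}

```text
time_s: 4.35
tcp_pos: [0.5803, -0.009, 0.205]
tool_rot: [-89.9, 0.4, -12.5]
ft_force: [-0.8, 0.2, -0.2]
finger_gap: 0.0144
```

>>> {"fn": "step_arm", "kwargs": {
  "moves": [
    {"slide": [0,0,0],"twist": 0,"fingers": 0},
    {"slide": [0,0,0],"twist": 0,"fingers": 0},
    {"slide": [0,0,0],"twist": 0,"fingers": 0}
  ]
}}

```text
time_s: 4.6
tcp_pos: [0.5794, -0.0092, 0.2032]
tool_rot: [-89.9, 0.6, -12.5]
ft_force: [-0.8, -0.1, -0.4]
finger_gap: 0.0147
```

>>> {"fn": "step_arm", "kwargs": {
  "moves": [
    {"slide": [0.3,-0.4,-0.5],"twist": 0,"fingers": 0},
    {"slide": [0.3,-0.4,-2],"twist": 0,"fingers": 0},
    {"slide": [0.3,-0.4,-4],"twist": 0,"fingers": 0},
    {"slide": [0.3,-0.4,-6],"twist": 0,"fingers": 0},
    {"slide": [0.3,-0.4,-8],"twist": 0,"fingers": 0},
    {"slide": [0.3,-0.4,-9.3],"twist": 0,"fingers": 0},
    {"slide": [0.3,-0.4,-9.8],"twist": 0,"fingers": 0},
    {"slide": [0.3,-0.4,-9.8],"twist": 0,"fingers": 0}
  ]
}}

```text
time_s: 5.27
tcp_pos: [0.5813, -0.014, 0.1034]
tool_rot: [-89.9, 0.8, -12.6]
ft_force: [-0.3, -0.1, -1.0]
finger_gap: 0.0141
```

```bash
cat > look.py <<'E'
from h import *
import pickle,json,sys
k=sys.argv[1];P=json.load(open("poses.json"))
s=telemetry.sense();t=s["tcp_pos"];print(s["time_s"],s["ft_force"],s["wrist_torque"],t,s["tool_rot"],s["finger_gap"])
c=grab("side");ct=grab("top");pickle.dump({"side":c,"top":ct},open(f"d{k}.pkl","wb"))
it=[(pose(*P["stand"]),stand(P["tipz"]),(0,0,255))]
if len(sys.argv)<3: it.append((pose(t[0],t[1],s["tool_rot"][2],t[2]+.019-.045),tube,(255,0,0)))
overlay(c,it,200,110,115,135,4.4,f"look{k}s.png"); overlay(ct,it,215,130,120,100,6,f"look{k}t.png",2)
cv2.imwrite(f"pics/look{k}n.png",cv2.resize(c["img"][130:240,205:305],None,fx=5.4,fy=5.4,interpolation=cv2.INTER_CUBIC))
p=pose(*P["stand"]); 
a=np.radians(P["stand"][2]);d=t[:2]-np.array(P["stand"][:2]);print("tcp in stand",d@[np.cos(a),np.sin(a)],d@[-np.sin(a),np.cos(a)])
E
python3 look.py 3
```

```text
5.2667 [-0.29127349 -0.09889916 -0.97395264] [-0.00663269  0.00952336  0.0194607 ] [ 0.58126119 -0.01402864  0.10339477] [-89.91403438   0.81264377 -12.55372915] 0.014080278191270869
tcp in stand -0.0006873825487305108 -0.0030530488806806834
```

View pics/look3s.png

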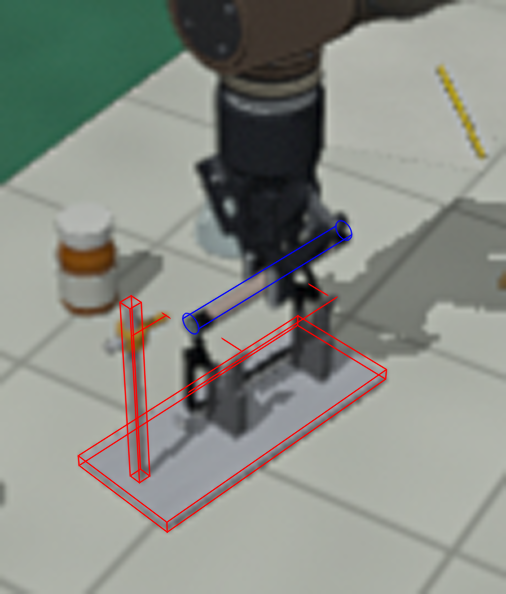

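View pics/look3n.png

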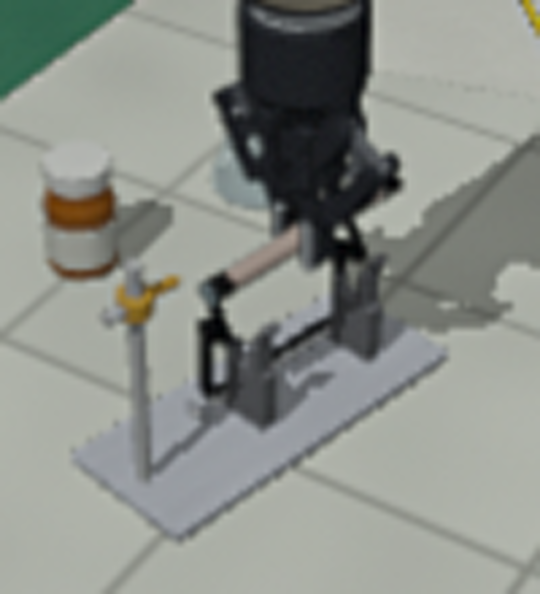

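View pics/look3t.png

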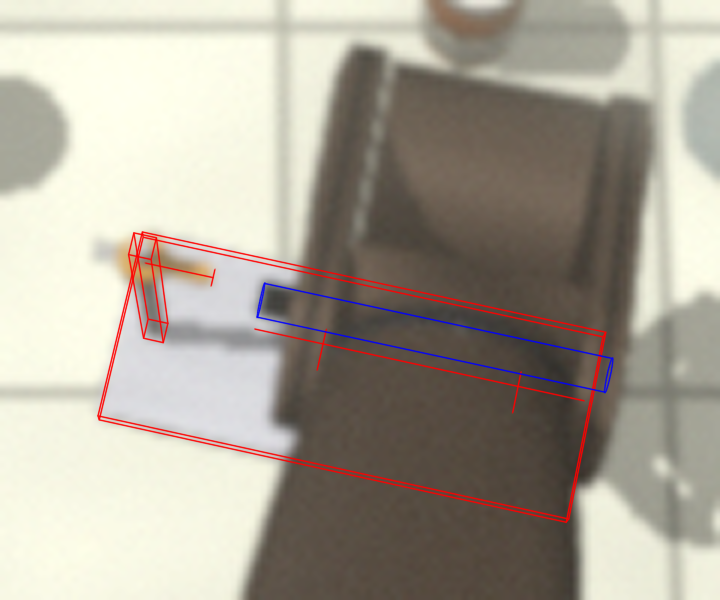

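The tube is over the clip and parallel to it, with its near end about 2 px from the model. I'll descend slowly and watch the forces.

>>> {"fn": "step_arm", "kwargs": {
  "moves": [
    {"slide": [0.1,0.1,-0.4],"twist": 0,"fingers": 0},
    {"slide": [0.1,0.1,-0.8],"twist": 0,"fingers": 0},
    {"slide": [0.1,0.1,-1.2],"twist": 0,"fingers": 0},
    {"slide": [0.1,0.1,-1.6],"twist": 0,"fingers": 0},
    {"slide": [0.1,0.1,-2],"twist": 0,"fingers": 0},
    {"slide": [0.1,0.1,-2.2],"twist": 0,"fingers": 0}
  ]
}}

```text
time_s: 5.87
tcp_pos: [0.5835, -0.0127, 0.0831]
tool_rot: [-89.9, 0.6, -12.5]
ft_force: [-0.0, 0.2, -1.0]
finger_gap: 0.0146
```

>>> {"fn": "step_arm", "kwargs": {
  "moves": [
    {"slide": [0,0,-0.3],"twist": 0,"fingers": 0},
    {"slide": [0,0,-0.6],"twist": 0,"fingers": 0},
    {"slide": [0,0,-0.9],"twist": 0,"fingers": 0}
  ]
}}

```text
time_s: 6.12
tcp_pos: [0.5831, -0.0127, 0.074]
tool_rot: [-89.9, 0.7, -12.5]
ft_force: [-1.8, 0.2, 4.0]
finger_gap: 0.0145
```

>>> {"fn": "step_arm", "kwargs": {
  "moves": [
    {"slide": [0,0,-0.3],"twist": 0,"fingers": 0},
    {"slide": [0,0,-0.6],"twist": 0,"fingers": 0},
    {"slide": [0,0,-0.9],"twist": 0,"fingers": 0}
  ]
}}

```text
time_s: 6.37
tcp_pos: [0.5831, -0.0127, 0.0657]
tool_rot: [-89.9, 0.7, -12.5]
ft_force: [-5.1, 0.4, 8.0]
finger_gap: 0.0143
```

>>> {"fn": "step_arm", "kwargs": {
  "moves": [
    {"slide": [0,0,-0.3],"twist": 0,"fingers": 0},
    {"slide": [0,0,-0.6],"twist": 0,"fingers": 0},
    {"slide": [0,0,-0.9],"twist": 0,"fingers": 0}
  ]
}}

```text
time_s: 6.62
tcp_pos: [0.5829, -0.0126, 0.0579]
tool_rot: [-90.0, 0.8, -12.5]
ft_force: [-5.7, 1.7, 5.7]
finger_gap: 0.0143
```

>>> {"fn": "step_arm", "kwargs": {
  "moves": [
    {"slide": [0,0,-0.3],"twist": 0,"fingers": 0},
    {"slide": [0,0,-0.6],"twist": 0,"fingers": 0},
    {"slide": [0,0,-0.9],"twist": 0,"fingers": 0}
  ]
}}

```text
time_s: 6.87
tcp_pos: [0.581, -0.0121, 0.0474]
tool_rot: [-89.9, 1.1, -12.5]
ft_force: [-2.6, 1.1, -2.2]
finger_gap: 0.0142
```

>>> {"fn": "step_arm", "kwargs": {
  "moves": [
    {"slide": [0,0,-0.2],"twist": 0,"fingers": 0},
    {"slide": [0,0,-0.4],"twist": 0,"fingers": 0},
    {"slide": [0,0,-0.5],"twist": 0,"fingers": 0}
  ]
}}

```text
time_s: 7.12
tcp_pos: [0.5806, -0.012, 0.0434]
tool_rot: [-90.0, 1.2, -12.5]
ft_force: [-8.6, 1.6, 12.3]
finger_gap: 0.0141
```

The force dropped at z=0.047 as the nose snapped over, then rose to 12 N at z=0.0434, which looks like bottomed out. I'll look before releasing.

```bash
python3 look.py 4
```

```text
7.1167 [-8.60730193  1.61870564 12.32653646] [ 0.21994368  1.47015364 -0.06861939] [ 0.58059383 -0.01196778  0.04343611] [-89.95081052   1.24739136 -12.50692204] 0.014102532283298965
tcp in stand -0.001789541146979446 -0.00118816831166456
```

View pics/look4n.png

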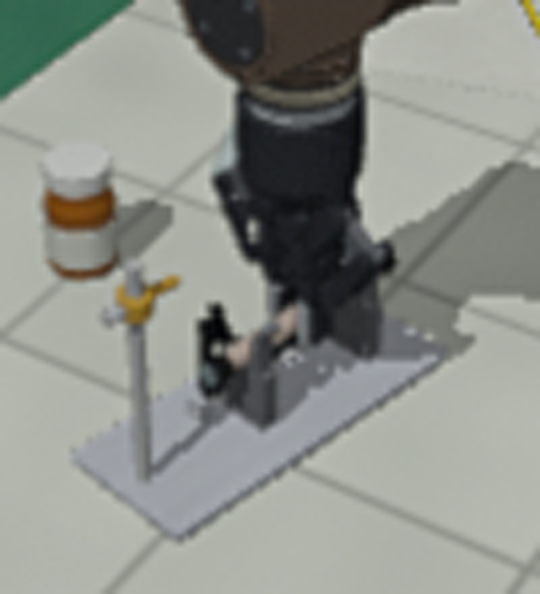

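View pics/look4t.png

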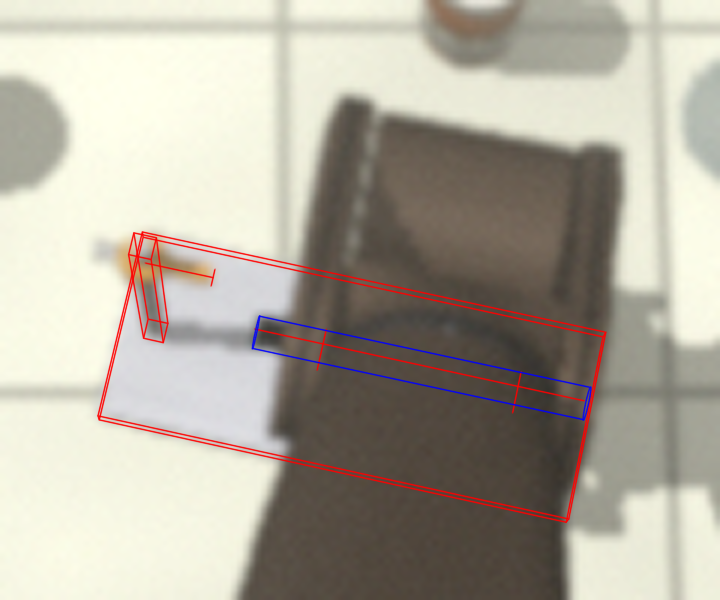

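>>> {"fn": "step_arm", "kwargs": {
  "moves": [
    {"slide": [0,0,0],"twist": 0,"fingers": 0},
    {"slide": [0,0,0],"twist": 0,"fingers": 0.5},
    {"slide": [0,0,0],"twist": 0,"fingers": 0.6},
    {"slide": [0,0,0],"twist": 0,"fingers": 0.7},
    {"slide": [0,0,0],"twist": 0,"fingers": 0.7},
    {"slide": [0,0,0],"twist": 0,"fingers": 0.7},
    {"slide": [0,0,0],"twist": 0,"fingers": 0.7},
    {"slide": [0,0,0],"twist": 0,"fingers": 0.7}
  ]
}}

```text
time_s: 7.88
tcp_pos: [0.5808, -0.012, 0.0435]
tool_rot: [-89.9, 1.2, -12.5]
ft_force: [-0.2, -0.7, 0.1]
finger_gap: 0.0597
```

>>> {"fn": "step_arm", "kwargs": {
  "moves": [
    {"slide": [0,0,1],"twist": 0,"fingers": 0.7},
    {"slide": [0,0,3],"twist": 0,"fingers": 0.7},
    {"slide": [0,0,6],"twist": 0,"fingers": 0.7},
    {"slide": [0,0,9],"twist": 0,"fingers": 0.7},
    {"slide": [0,0,12],"twist": 0,"fingers": 0.7},
    {"slide": [0,0,15],"twist": 0,"fingers": 0.7},
    {"slide": [0,0,18],"twist": 0,"fingers": 0.7},
    {"slide": [0,0,20],"twist": 0,"fingers": 0.7},
    {"slide": [0,0,20],"twist": 0,"fingers": 0.7}
  ]
}}

```text
time_s: 8.63
tcp_pos: [0.5836, -0.0125, 0.251]
tool_rot: [-89.9, 0.5, -12.5]
ft_force: [1.3, 1.5, 0.7]
finger_gap: 0.0598
```

```bash
python3 look.py 5 x
```

```text
8.6333 [1.28010716 1.49978759 0.67769404] [-9.43582078e-03 -1.00281522e-02  5.19158314e-05] [ 0.58360615 -0.01251025  0.25098961] [-89.93187913   0.50478149 -12.50887489] 0.059826198122872
tcp in stand 0.001268485568111085 -0.001058327055110173
```

View pics/look5n.png

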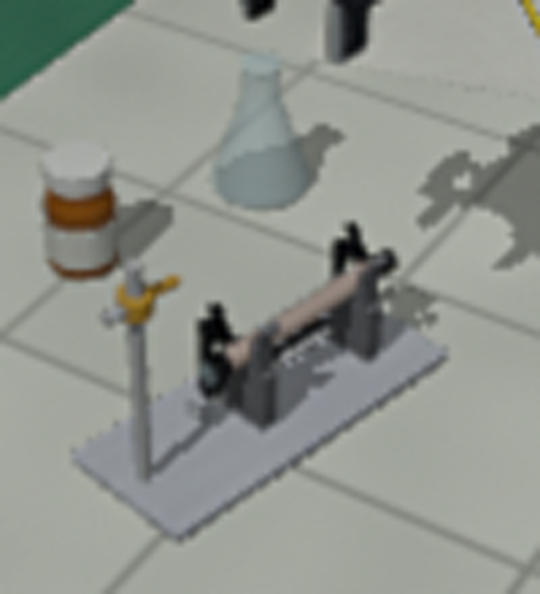

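View pics/look5t.png

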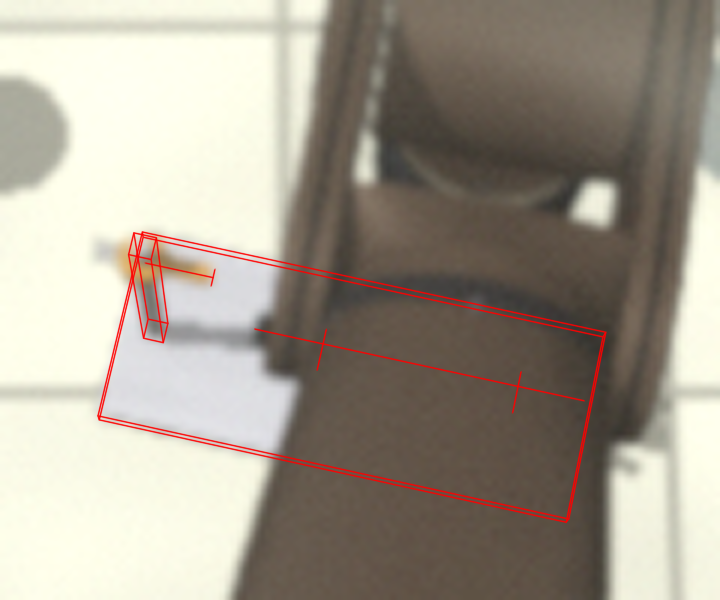

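The tube lies in the clip with the jaw noses over it, at (210,365) to (385,260) in the crop. Next I'll go above the loupe handle.

>>> {"fn": "step_arm", "kwargs": {
  "moves": [
    {"slide": [-0.6,1.6,0],"twist": 7,"fingers": 1},
    {"slide": [-1.7,4.7,0],"twist": 14,"fingers": 1},
    {"slide": [-2.9,7.8,0],"twist": 21,"fingers": 1},
    {"slide": [-4.1,11,0],"twist": 28,"fingers": 1},
    {"slide": [-5.3,14.2,0],"twist": 35,"fingers": 1},
    {"slide": [-6.5,17.4,0],"twist": 42,"fingers": 1},
    {"slide": [-7.7,20.6,0],"twist": 49,"fingers": 1},
    {"slide": [-8.9,23.8,0],"twist": 56,"fingers": 1},
    {"slide": [-10.1,27,0],"twist": 63,"fingers": 1},
    {"slide": [-11,29.5,0],"twist": 70,"fingers": 1}
  ]
}}

```text
time_s: 9.57
tcp_pos: [0.4688, 0.2846, 0.2425]
tool_rot: [-89.8, 1.2, 57.9]
ft_force: [0.9, 0.4, 0.4]
finger_gap: 0.0856
```

>>> {"fn": "step_arm", "kwargs": {
  "moves": [
    {"slide": [-0.7,1.9,-1],"twist": 7,"fingers": 1},
    {"slide": [-0.7,1.9,-3],"twist": 14,"fingers": 1},
    {"slide": [-0.7,1.9,-5],"twist": 21,"fingers": 1},
    {"slide": [-0.7,1.9,-7],"twist": 28,"fingers": 1},
    {"slide": [-0.7,1.9,-9],"twist": 35,"fingers": 1},
    {"slide": [-0.7,1.9,-10],"twist": 35,"fingers": 1},
    {"slide": [-0.7,1.9,-10],"twist": 35,"fingers": 1}
  ]
}}

```text
time_s: 10.15
tcp_pos: [0.4588, 0.3022, 0.1377]
tool_rot: [-89.3, 1.4, 92.7]
ft_force: [-0.6, -0.2, -0.1]
finger_gap: 0.0854
```

```bash
cat > look2.py <<'E'
from h import *
import pickle,json,sys
k=sys.argv[1];P=json.load(open("poses.json"))
s=telemetry.sense();t=s["tcp_pos"];print(s["time_s"],s["ft_force"],s["wrist_torque"],t,s["tool_rot"],s["finger_gap"])
c=grab("side");ct=grab("top");pickle.dump({"side":c,"top":ct},open(f"d{k}.pkl","wb"))
x,y,a=P["stand"]
it=[(pose(x,y,a,.015),tube,(255,0,0)),(pose(*P["stand"]),stand(P["tipz"])[12:],(0,0,255))]
overlay(c,it,205,165,100,75,7.5,f"seat{k}s.png"); overlay(ct,it,215,155,120,75,6.5,f"seat{k}t.png",2)
cv2.imwrite(f"pics/side{k}.png",cv2.resize(c["img"],(800,600),interpolation=cv2.INTER_CUBIC))
E
python3 look2.py 6
```

```text
10.15 [-0.58837944 -0.19206676 -0.08682107] [ 0.03898013  0.02999969 -0.0621701 ] [0.45878266 0.30224576 0.13766627] [-89.27667856   1.40289298  92.72805009] 0.0853518559007677
```

View pics/seat6s.png

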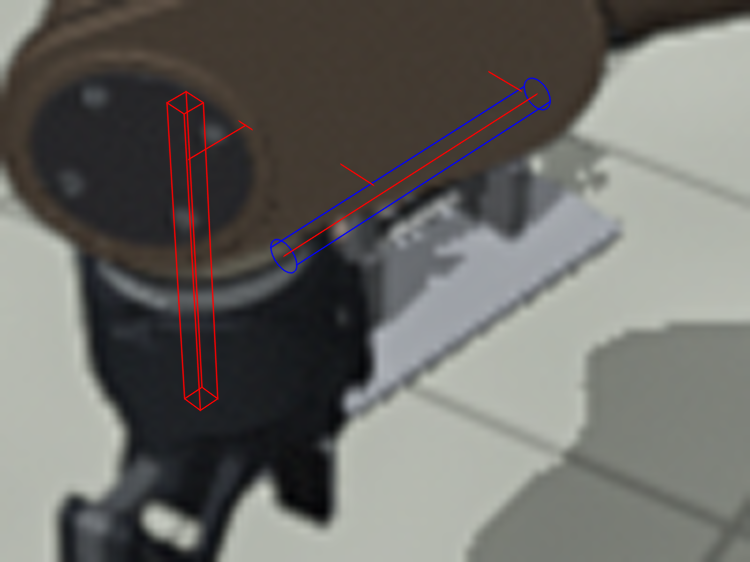

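View pics/seat6t.png

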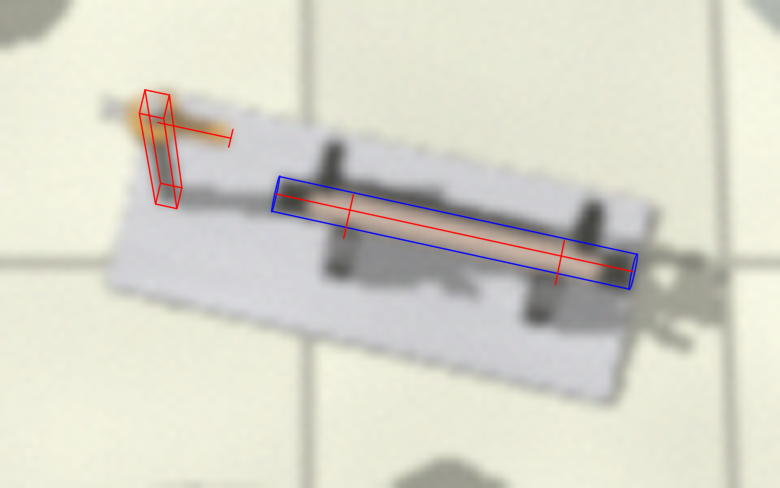

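View pics/side6.png

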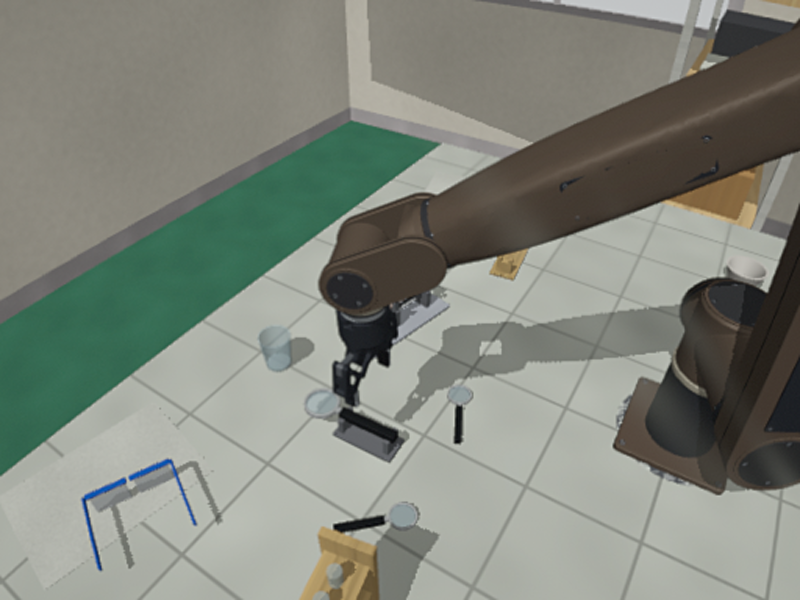

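The seat overlay matches the tube to about 1 mm lengthways and across. Now I'll descend on the loupe handle.

>>> {"fn": "step_arm", "kwargs": {
  "moves": [
    {"slide": [0.8,0,-2],"twist": 0,"fingers": 1},
    {"slide": [0.8,0,-5],"twist": 0,"fingers": 1},
    {"slide": [0.8,0,-8],"twist": 0,"fingers": 1},
    {"slide": [0.8,0,-10],"twist": 0,"fingers": 1},
    {"slide": [0.8,0,-11.4],"twist": 0,"fingers": 1},
    {"slide": [0.8,0,-11.4],"twist": 0,"fingers": 1},
    {"slide": [0.8,0,-11.4],"twist": 0,"fingers": 1}
  ]
}}

```text
time_s: 10.83
tcp_pos: [0.47, 0.3035, 0.0285]
tool_rot: [-89.7, 1.2, 92.7]
ft_force: [0.7, 0.2, -0.2]
finger_gap: 0.0851
```

```bash
python3 - <<'E'
from h import *
import json
P=json.load(open("poses.json"))
s=telemetry.sense();t=s["tcp_pos"];print(t,s["tool_rot"],s["ft_force"])
c=grab("side")
overlay(c,[(pose(*P["loupe"]),loupe,(255,0,0)),(pose(t[0],t[1],s["tool_rot"][2],t[2]),[((-.043,0,.019),(.043,0,.019)),((0,-.011,.019),(0,.011,.019))],(0,0,255))],180,190,100,115,5,"grip7.png")
E
```

```text
[0.4700034  0.30345231 0.02847489] [-89.70617158   1.24308875  92.67708193] [ 0.7057806   0.22036346 -0.16714498]
```

View pics/grip7.png

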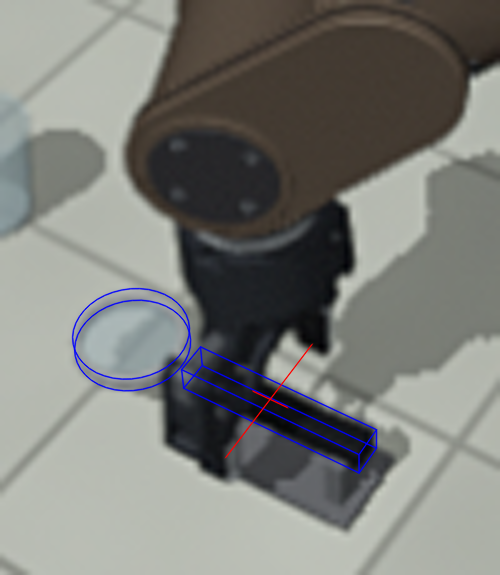

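>>> {"fn": "step_arm", "kwargs": {
  "moves": [
    {"slide": [-0.3,0,-0.4],"twist": 0,"fingers": 1},
    {"slide": [-0.3,0,-0.7],"twist": 0,"fingers": 1},
    {"slide": [-0.3,0,-0.7],"twist": 0,"fingers": 1}
  ]
}}

```text
time_s: 11.13
tcp_pos: [0.4681, 0.3041, 0.0232]
tool_rot: [-89.9, 1.2, 92.7]
ft_force: [-0.4, -0.7, 0.4]
finger_gap: 0.0852
```

>>> {"fn": "step_arm", "kwargs": {
  "moves": [
    {"slide": [0,0,0],"twist": 0,"fingers": 0},
    {"slide": [0,0,0],"twist": 0,"fingers": 0},
    {"slide": [0,0,0],"twist": 0,"fingers": 0},
    {"slide": [0,0,0],"twist": 0,"fingers": 0},
    {"slide": [0,0,0],"twist": 0,"fingers": 0},
    {"slide": [0,0,0],"twist": 0,"fingers": 0},
    {"slide": [0,0,0],"twist": 0,"fingers": 0},
    {"slide": [0,0,0],"twist": 0,"fingers": 0}
  ],
  "squeeze": 60
}}

```text
time_s: 11.8
tcp_pos: [0.4683, 0.3024, 0.0236]
tool_rot: [-89.8, 1.4, 92.8]
ft_force: [-1.4, -6.0, 4.6]
finger_gap: 0.0167
```

>>> {"fn": "step_arm", "kwargs": {
  "moves": [
    {"slide": [0,0,0.5],"twist": 0,"fingers": 0},
    {"slide": [0,0,1.5],"twist": 0,"fingers": 0},
    {"slide": [0,0,3],"twist": 0,"fingers": 0},
    {"slide": [0,0,5.5],"twist": 0,"fingers": 0},
    {"slide": [0,0,8.5],"twist": 0,"fingers": 0},
    {"slide": [0,0,11.5],"twist": 0,"fingers": 0},
    {"slide": [0,0,14.5],"twist": 0,"fingers": 0},
    {"slide": [0,0,17.5],"twist": 0,"fingers": 0},
    {"slide": [0,0,20],"twist": 0,"fingers": 0},
    {"slide": [0,0,21],"twist": 0,"fingers": 0}
  ]
}}

```text
time_s: 12.63
tcp_pos: [0.4699, 0.3035, 0.2394]
tool_rot: [-90.3, 1.2, 92.8]
ft_force: [0.9, 0.9, 0.6]
finger_gap: 0.0168
```

```bash
cat > look3.py <<'E'
from h import *
import pickle,json,sys
k=sys.argv[1];P=json.load(open("poses.json"))
s=telemetry.sense();t=s["tcp_pos"];R=s["tool_rot"];print(s["time_s"],s["ft_force"],s["wrist_torque"],t,R,s["finger_gap"])
c=grab("side");ct=grab("top");pickle.dump({"side":c,"top":ct},open(f"d{k}.pkl","wb"))
yaw=R[2]-90; m=t+[0,0,.019-.04-.0026]
it=[(pose(m[0],m[1],yaw,m[2]),loupe,(255,0,0)),(pose(*P["stand"]),stand(P["tipz"])[12:],(0,0,255))]
q=proj(c,(t+[np.cos(np.radians(yaw))*.06,np.sin(np.radians(yaw))*.06,0])[None])[0];u,v=[int(max(0,z)) for z in q-[55,50]]
overlay(c,it,u,v,110,100,6,f"lp{k}s.png")
q=proj(ct,(t+[np.cos(np.radians(yaw))*.06,np.sin(np.radians(yaw))*.06,0])[None])[0];u,v=[int(max(0,z)) for z in q-[55,50]]
overlay(ct,it,u,v,110,100,6,f"lp{k}t.png",2)
print("lens pred",t+[np.cos(np.radians(yaw))*.0935,np.sin(np.radians(yaw))*.0935,.0164],u,v)
E
python3 look3.py 8
```

```text
12.6333 [0.9451533  0.8798444  0.60796065] [ 0.0055263  -0.02556285  0.0281017 ] [0.46993425 0.30353942 0.23936649] [-90.30645797   1.19506901  92.80737769] 0.016799784288644017
lens pred [0.56332203 0.3081189  0.25576649] 102 145
```

View pics/lp8s.png

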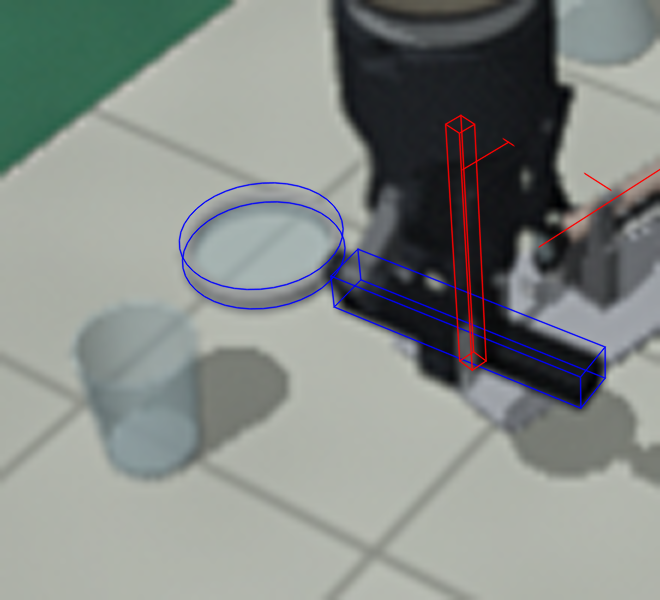

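View pics/lp8t.png

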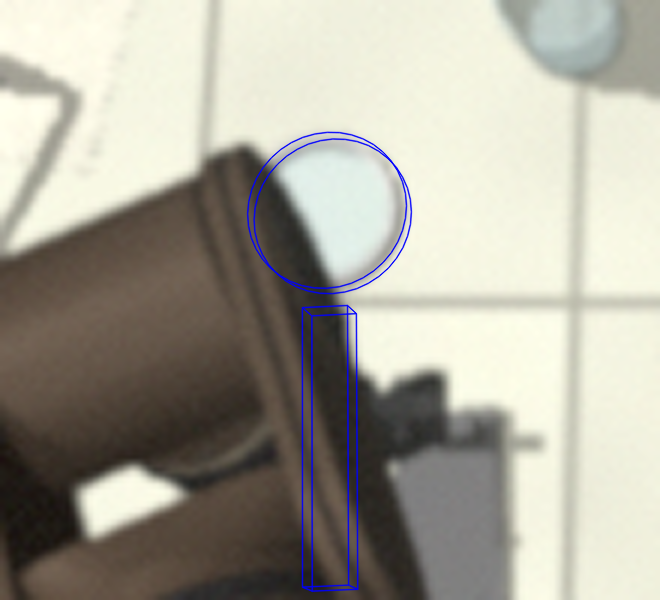

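The loupe is held level, close to the model. In the side view the lens sits about 1 px lower than predicted, around (262,245). I'll carry it high over to the seat.

>>> {"fn": "step_arm", "kwargs": {
  "moves": [
    {"slide": [0.1,-1.5,0],"twist": 0,"fingers": 0},
    {"slide": [0.3,-4.5,0],"twist": 0,"fingers": 0},
    {"slide": [0.5,-8,0],"twist": 0,"fingers": 0},
    {"slide": [0.7,-11.5,0],"twist": 0,"fingers": 0},
    {"slide": [0.9,-15,0],"twist": 0,"fingers": 0},
    {"slide": [1.1,-18.5,0],"twist": 0,"fingers": 0},
    {"slide": [1.3,-22,0],"twist": 0,"fingers": 0},
    {"slide": [1.5,-25.5,0],"twist": 0,"fingers": 0},
    {"slide": [1.7,-29,0],"twist": 0,"fingers": 0},
    {"slide": [1.8,-31.2,0],"twist": 0,"fingers": 0}
  ]
}}

```text
time_s: 13.57
tcp_pos: [0.486, -0.0113, 0.2339]
tool_rot: [-89.9, 1.2, 92.7]
ft_force: [1.1, 0.2, -0.6]
finger_gap: 0.0171
```

>>> {"fn": "step_arm", "kwargs": {
  "moves": [
    {"slide": [0,-0.4,0],"twist": 0,"fingers": 0},
    {"slide": [0,-0.4,0],"twist": 0,"fingers": 0},
    {"slide": [0,-0.4,0],"twist": 0,"fingers": 0},
    {"slide": [0,-0.4,0],"twist": 0,"fingers": 0}
  ]
}}

```text
time_s: 13.9
tcp_pos: [0.4855, -0.014, 0.2328]
tool_rot: [-89.8, 1.2, 92.8]
ft_force: [0.5, 0.8, -0.9]
finger_gap: 0.0171
```

Now down to about z=0.133 first. I'll measure the lens and pointer there.

>>> {"fn": "step_arm", "kwargs": {
  "moves": [
    {"slide": [0.3,-0.1,-1],"twist": 0,"fingers": 0},
    {"slide": [0.3,-0.1,-3],"twist": 0,"fingers": 0},
    {"slide": [0.3,-0.1,-5],"twist": 0,"fingers": 0},
    {"slide": [0.3,-0.1,-7],"twist": 0,"fingers": 0},
    {"slide": [0.3,-0.1,-8.5],"twist": 0,"fingers": 0},
    {"slide": [0.3,-0.1,-9.5],"twist": 0,"fingers": 0},
    {"slide": [0.3,-0.1,-9.8],"twist": 0,"fingers": 0},
    {"slide": [0.3,-0.1,-9.8],"twist": 0,"fingers": 0},
    {"slide": [0.3,-0.1,-9.8],"twist": 0,"fingers": 0}
  ]
}}

```text
time_s: 14.65
tcp_pos: [0.489, -0.0148, 0.1353]
tool_rot: [-89.9, 1.2, 92.8]
ft_force: [0.8, -0.6, -0.6]
finger_gap: 0.0169
```

```bash
python3 look3.py 9
```

```text
14.65 [ 0.76123126 -0.56908462 -0.58804496] [ 0.02060633 -0.00543709  0.01946005] [ 0.4890326  -0.01476306  0.13534361] [-89.87115091   1.18389862  92.80811498] 0.016895931497878672
lens pred [ 0.58242032 -0.01018238  0.15174361] 231 146
```

View pics/lp9s.png

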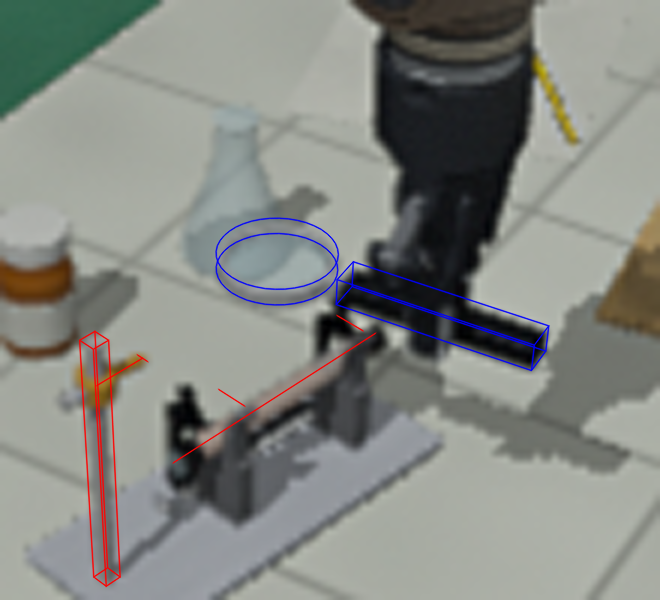

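View pics/lp9t.png

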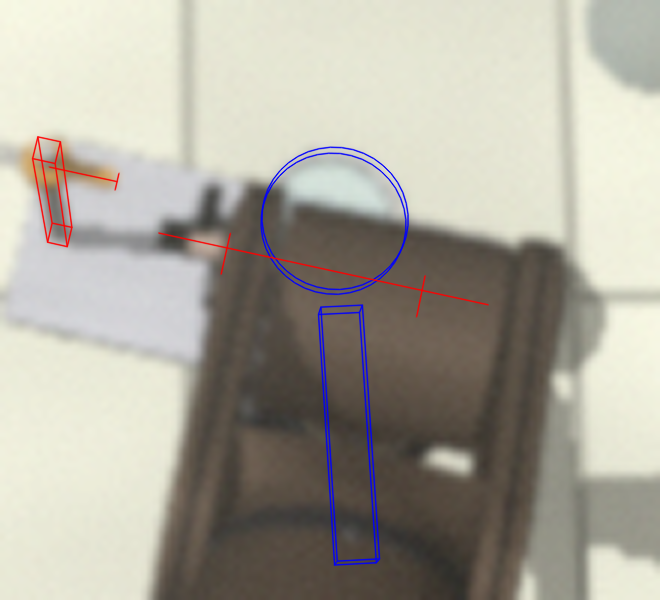

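```bash
python3 - <<'E'
from h import *
import pickle
d=pickle.load(open("d9.pkl","rb"));c=d["side"];t=d["top"]
im=cv2.resize(c["img"][172:202,256:296],None,fx=18,fy=18,interpolation=cv2.INTER_CUBIC)
cv2.imwrite("pics/lens9s.png",im)
im=cv2.resize(np.clip(t["img"][160:200,268:308].astype(float)*2,0,255).astype(np.uint8),None,fx=13,fy=13,interpolation=cv2.INTER_CUBIC)
cv2.imwrite("pics/lens9t.png",im)
E
```

```text
(no output)
```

View pics/lens9s.png

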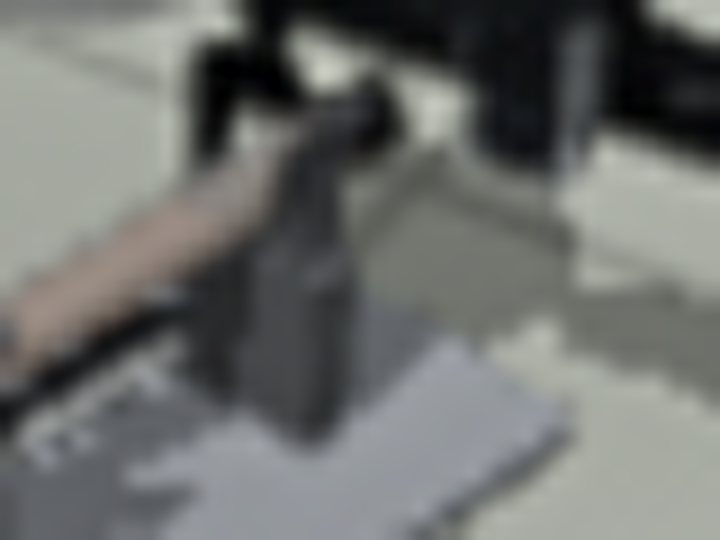

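View pics/lens9t.png

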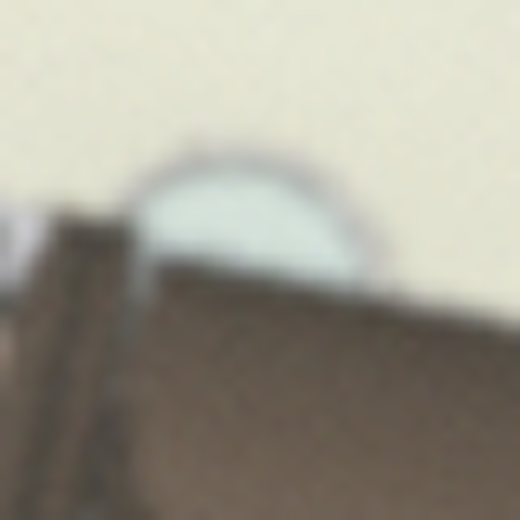

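```bash
python3 - <<'E'
from h import *
import pickle
d=pickle.load(open("d9.pkl","rb"));c=d["side"];t=d["top"]
L=np.array([.58242,-.01018,.15174])
print("side ctr",proj(c,L),"top ctr",proj(t,L))
for R in (.032,.027):
  P=np.array([a for a,b in circ(L[0],L[1],L[2]+.005,R)])
  print(R,"top cam rim v min at",proj(t,P)[proj(t,P)[:,1].argmin()])
u,v=[int(k) for k in proj(c,L)[0]-[20,16]]
print(u,v)
im=cv2.resize(c["img"][v:v+34,u:u+42],None,fx=18,fy=18,interpolation=cv2.INTER_CUBIC)
cv2.imwrite("pics/lens9s2.png",im)
# depth pointer
m=pickle.load(open("d0.pkl","rb"))
for n in("top","side"):
    hsv=cv2.cvtColor(m[n]["img"],cv2.COLOR_BGR2HSV);X=cloud(m[n])
    b=(hsv[...,0]>10)&(hsv[...,0]<30)&(hsv[...,1]>110)
    q=X[b];k=(np.hypot(q[:,0]-.607,q[:,1]-.1)<.03)&(q[:,2]>.09)
    print(n,k.sum());print(np.round(q[k],4), np.median(q[k][:,2]))
E
```

```text
side ctr [[260.09462646 165.09207484]] top ctr [[286.25664041 182.82242395]]
0.032 top cam rim v min at [286.18386372 170.5827703 ]
0.027 top cam rim v min at [286.21605366 172.41526427]
240 149
top 17
[[0.6099 0.1224 0.1494]
 [0.6073 0.1225 0.1487]
 [0.6063 0.1196 0.1525]
 [0.6052 0.1168 0.1566]
 [0.6066 0.1144 0.1514]
 [0.6067 0.1118 0.151 ]
 [0.6061 0.109  0.1532]
 [0.608  0.1066 0.146 ]
 [0.6053 0.1199 0.146 ]
 [0.6043 0.1171 0.1496]
 [0.6036 0.1143 0.1526]
 [0.6038 0.1117 0.1518]
 [0.6054 0.096  0.1453]
 [0.6053 0.0933 0.1456]
 [0.6052 0.0907 0.1463]
 [0.601  0.117  0.1521]
 [0.6016 0.1144 0.1495]] 0.14961601585121098
side 36
[[0.606  0.0894 0.1442]
 [0.6037 0.0875 0.144 ]
 [0.606  0.0947 0.144 ]
 [0.6025 0.0944 0.1453]
 [0.6005 0.092  0.1445]
 [0.6192 0.1168 0.1494]
 [0.6048 0.1114 0.1519]
 [0.6095 0.1002 0.1424]
 [0.6053 0.1009 0.1446]
 [0.6047 0.0966 0.142 ]
 [0.615  0.1225 0.1513]
 [0.6076 0.1128 0.1479]
 [0.603  0.1141 0.1507]
 [0.6055 0.1058 0.144 ]
 [0.6139 0.1242 0.1491]
 [0.6123 0.1216 0.148 ]
 [0.6079 0.1224 0.1505]
 [0.6062 0.1198 0.1494]
 [0.6041 0.1177 0.1489]
 [0.6017 0.116  0.1488]
 [0.6086 0.1266 0.1492]
 [0.6049 0.1266 0.1509]
 [0.6039 0.1231 0.149 ]
 [0.601  0.1221 0.1495]
 [0.5992 0.1196 0.1486]
 [0.6055 0.126  0.1464]
 [0.6028 0.1248 0.1468]
 [0.6005 0.123  0.1466]
 [0.6002 0.1186 0.1437]
 [0.6083 0.1227 0.1391]
 [0.6014 0.127  0.1451]
 [0.6015 0.1219 0.1416]
 [0.6005 0.1184 0.1396]
 [0.6058 0.1263 0.1389]
 [0.6023 0.1259 0.1402]
 [0.6001 0.1241 0.1399]] 0.14651604357429124
```

View pics/lens9s2.png

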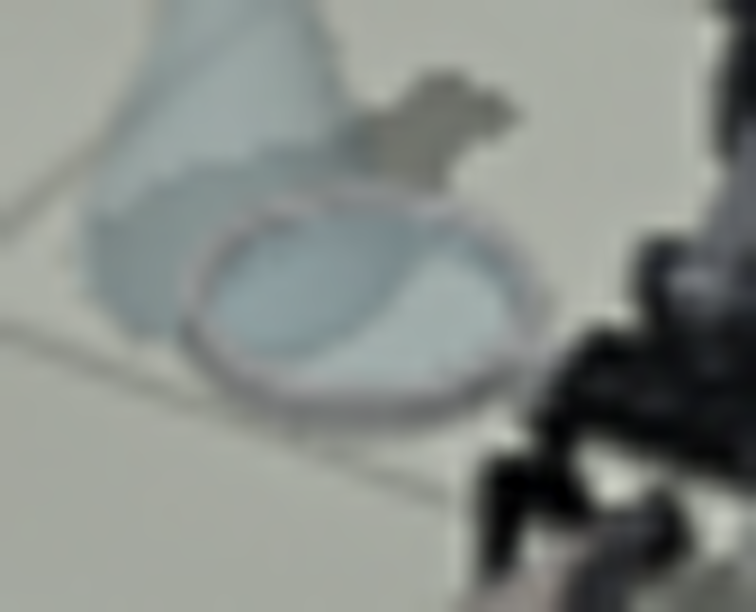

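The lens ellipse centre in the side crop is (365,307), which is image pixel (259.8,165.6) against the model's (260.1,165.1). That puts the lens at about z=0.151, level and over the seat. The pointer is at about 0.1425 (triangulated 0.1415, depth 0.144 on its top face). I'll go down 8.5 mm.

>>> {"fn": "step_arm", "kwargs": {
  "moves": [
    {"slide": [0,0,-0.3],"twist": 0,"fingers": 0},
    {"slide": [0,0,-0.6],"twist": 0,"fingers": 0},
    {"slide": [0,0,-0.8],"twist": 0,"fingers": 0},
    {"slide": [0,0,-0.8],"twist": 0,"fingers": 0},
    {"slide": [0,0,-0.8],"twist": 0,"fingers": 0},
    {"slide": [0,0,-0.8],"twist": 0,"fingers": 0}
  ]
}}

```text
time_s: 15.25
tcp_pos: [0.4894, -0.0151, 0.128]
tool_rot: [-89.9, 1.2, 92.8]
ft_force: [-0.3, -0.0, -1.1]
finger_gap: 0.0165
```

```bash
python3 look3.py 10; python3 - <<'E'
from h import *
import pickle
d=pickle.load(open("d10.pkl","rb"));c=d["side"]
X=cloud(c);u,v=240,149
im=cv2.resize(c["img"][145:200,205:285],None,fx=9.5,fy=9.5,interpolation=cv2.INTER_CUBIC);cv2.imwrite("pics/lens10s.png",im)
E
```

```text
15.25 [-0.2771849  -0.02665512 -1.10944238] [-0.0002427   0.01509458 -0.01701931] [ 0.48939766 -0.01509774  0.12802553] [-89.94428781   1.20561961  92.78184296] 0.01649761963011452
lens pred [ 0.58278748 -0.01055989  0.14442553] 231 146
```

View pics/lens10s.png

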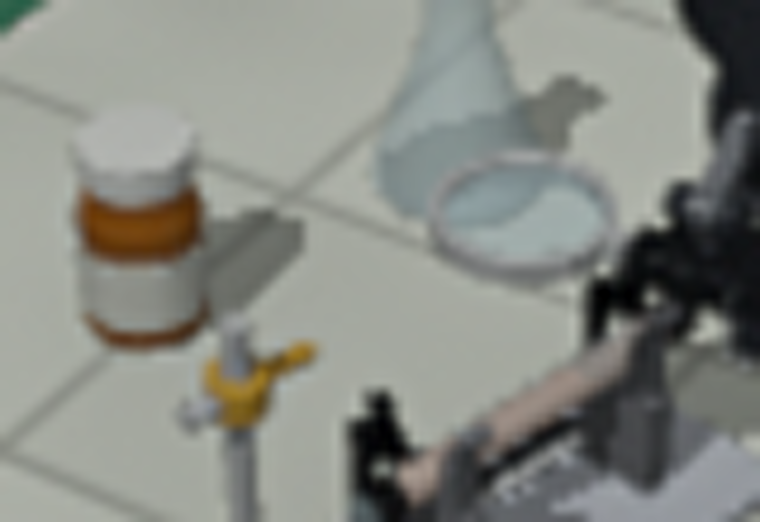

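View pics/lp10s.png

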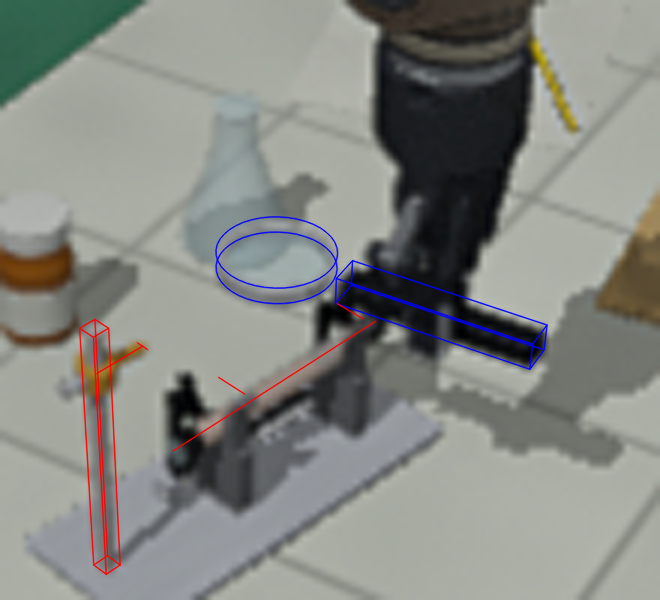

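View pics/lp10t.png

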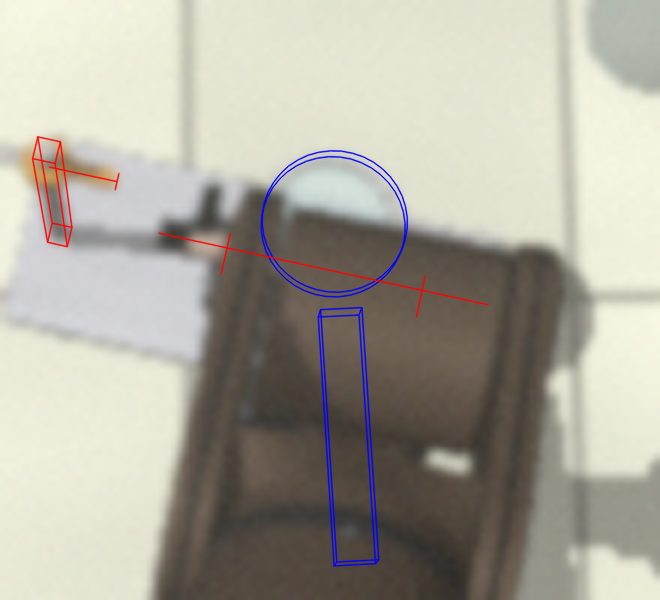

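```bash
python3 - <<'E'
from h import *
import pickle
from scipy.optimize import minimize_scalar
d=pickle.load(open("d10.pkl","rb"));c=d["side"]
a=np.radians(-12.64)
tip=[.5826-np.sin(a)*.099,-.0112+np.cos(a)*.099]
for nm,xy,uv in(("tip stand-model xy",tip,(237.5,181.6)),("tip tri xy",(.6049,.0866),(237.5,181.6)),("lens",(.5828,-.0106),(259.45,167.3))):
    r=minimize_scalar(lambda z:np.sum((proj(c,[*xy,z])[0]-uv)**2),bounds=(.1,.2),method="bounded");print(nm,r.x,proj(c,[*xy,r.x])[0]-uv)
D=pickle.load(open("d10.pkl","rb"))
# depth of rim/tip from side and handle
X=cloud(c);q=X[155:176,246:272].reshape(-1,3);k=(q[:,2]>.12)&(q[:,2]<.17);print(k.sum(),np.percentile(q[k],[10,50,90],axis=0))
s=telemetry.sense();print(s["tcp_pos"],s["joint_velocities"],s["time_s"])
E
```

```text
tip stand-model xy 0.13999492099779723 [-0.23441244  0.00829428]
tip tri xy 0.1404682365072367 [-0.63823108  0.02324352]
lens 0.14270433897349252 [0.57650702 0.00867972]
248 [[ 0.55374393 -0.02919309  0.14283596]
 [ 0.57955027 -0.00432439  0.14605495]
 [ 0.60407934  0.01974718  0.14874732]]
[ 0.48946292 -0.01506652  0.12810724] [ 0.13318364  0.03780458  0.03351398  0.08680246 -0.03084451  0.0016419 ] 15.35
```

Both readings put the lens within about 3 mm of the pointer height. I'll trim it down 1 mm, let it settle and hand in.

>>> {"fn": "step_arm", "kwargs": {
  "moves": [
    {"slide": [0,0,-0.1],"twist": 0,"fingers": 0},
    {"slide": [0,0,-0.1],"twist": 0,"fingers": 0},
    {"slide": [0,0,-0.1],"twist": 0,"fingers": 0},
    {"slide": [0,0,-0.1],"twist": 0,"fingers": 0},
    {"slide": [0,0,-0.1],"twist": 0,"fingers": 0},
    {"slide": [0,0,-0.1],"twist": 0,"fingers": 0},
    {"slide": [0,0,-0.1],"twist": 0,"fingers": 0},
    {"slide": [0,0,-0.1],"twist": 0,"fingers": 0}
  ]
}}

```text
time_s: 16.02
tcp_pos: [0.4895, -0.0151, 0.1271]
tool_rot: [-90.0, 1.2, 92.8]
ft_force: [-0.3, 0.5, -1.2]
finger_gap: 0.0168
```

```bash
python3 look3.py 11 && python3 - <<'E'
from h import *
import pickle
d=pickle.load(open("d11.pkl","rb"));c=d["side"]
cv2.imwrite("pics/fin.png",cv2.resize(c["img"][145:235,205:305],None,fx=6.5,fy=6.5,interpolation=cv2.INTER_CUBIC))
s=telemetry.sense();print(s["tcp_pos"],s["joint_velocities"])
E
```

```text
16.0167 [-0.34391827  0.50233974 -1.20544351] [ 0.02652253  0.02139822 -0.02516996] [ 0.48950808 -0.0151165   0.12714041] [-89.95912544   1.21019074  92.78380539] 0.01680800869538968
lens pred [ 0.58289774 -0.01057544  0.14354041] 231 146
[ 0.4894972  -0.01511494  0.12714686] [ 0.0290129  -0.00072297  0.04105916  0.01611851  0.03172117 -0.02461879]
```

View pics/fin.png

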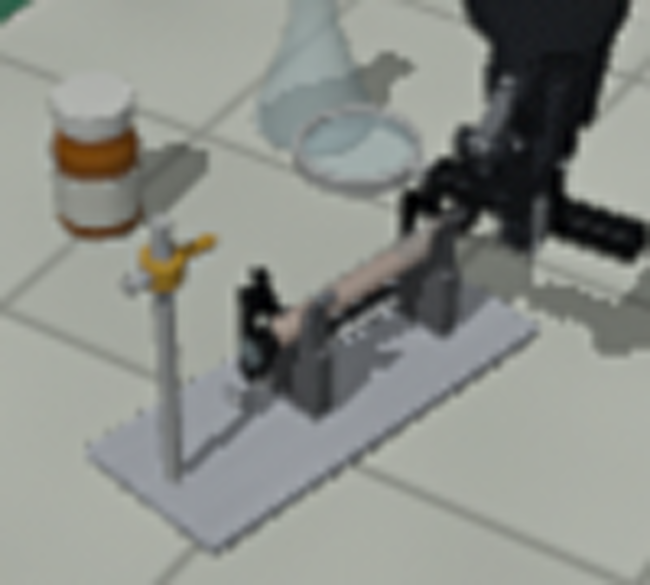

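The picture shows the tube in the clip under both jaw noses, the loupe lens level at (358,150), and the pointer tip unmoved at (210,242). The arm is still.

```bash
python3 -c "
from cell import close_job
print(close_job())"
```

```text
the job is handed in; nothing more can be done
None
```

The tube is seated in the fork clip and released, and I handed the job in at about 16 s while still holding the loupe over it. The hand-in gave no verdict.

- **Tube:** While I pressed it in, the upward force rose to about 8 N and dropped as the jaw snapped over. It then rose to 12 N at the bottom, which puts the tube's axis about 60 mm up. In the top view afterwards it matched its seat to about 1 mm, with both jaw noses over it. I could not read the jaw angle directly.
- **Loupe:** I estimate the lens at x 0.583, y -0.011, within about 2 mm of the tube's middle. Its height is about 142–143 mm, and it is level to about 1–2°. The arm was still and the wrist force showed only the loupe's weight.
- **Pointer height:** The measurements disagreed slightly. Triangulation and the side image gave 140–141.5 mm; the depth readings on its upper face gave about 144 mm. The lens is within about 3 mm of any of these, against the 8 mm allowed.
- **Other checks:** In the last side view the pointer, flask and reagent jar had not moved. The beaker was out of that picture, but nothing passed near it.

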